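# Lock a row of book blocks tight with a wedge

## Robot

A 6-joint arm with a two-finger parallel gripper is mounted at the origin on the work surface. World frame = base frame: x ahead of the robot, y to its left, z up, the work surface at z = 0. Lengths are in m, angles in rad, forces in N, time in s.
With the tool pointing down it reaches from about 0.3 to 0.775 m from the base axis. Payload 14.6 kg.
Tool frame: the origin (TCP) lies at the very end of the fingers, on their centre line; the grasp point (between the pads) lies 19 mm behind it; z points along the fingers, y is the direction in which the jaws open and shut (so a half turn about z gives the same grasp; the last joint's range is limited). The gripper opens to 94 mm and grips with 3 to 60 N. Pads are 16 mm wide; open, the fingers measure 119 mm over their backs; the gripper's body (75 mm by 177 mm) begins 78 mm behind the grasp point.
Start: joints at [-1.363, 0.3, 1.521, -0, 1.321, -0.067], TCP at [0.149, -0.529, 0.205] pointing down, gripper open.
Joint ranges: [-3.03, 3.03], [-0.79, 2.21], [0.23, 2.52], [-1.04, 4.18], [0, 3.07], [-2.55, 2.55]. Speed limits (rad/s): [2.22, 2.22, 2.57, 3.14, 3.14, 3.14].

## Interface

Orientations are given as [roll, pitch, yaw] about the fixed x, y, z axes, in that order (R = Rz(yaw) Ry(pitch) Rx(roll)).
In Python, from station import ctrl, vision, ticket gives the robot as it stands.
- The arm moves only by the tool step_arm, never from a script. Its argument "steps" is a list of rows, each an object of numbers: "x", "y", "z": the shift along the tool's x, y, z in m; "ax", "ay", "az": the turn, a rotation vector about the tool's x, y, z in degrees; "claw": the finger opening in m, from 0 to 0.094. A call has 1 to 5 rows; each row shifts and turns the pose as measured when the row begins, along the tool's axes as they then stand; what a row does not reach is not made up. A row lasts 1/12 s, in which the tool goes at most 41.7 mm and 7.16 degrees, less where a joint would pass 70% of its speed; a pose out of reach is approached as far as the arm can. A call with a gripper value outside its range is refused whole. The fingers move at their own pace and stop on an object; "grip_force" is the grip in N (left out, the last holds). Time passes only in rows, so rows that do not move let the fingers close. It gives the time, the measured TCP pose, the force and the opening at its end, in the units of the state.
- ctrl.get_obs(): the state, without advancing time (a new reading comes with each control period).
- vision.camera(name): name is "scene" or "top" or "wrist"; returns (picture, depth): 420x560x3 uint8, red, green, blue; 420x560 float32, m along the optical axis (not along the pixel's ray), 0 where there is no reading.
- vision.camera_params(name): a dict with "fov_y" (degrees; the focal length in pixels is half the picture's height over the tangent of half this angle, whatever the lens; pixels are square), "cx", "cy" (the principal point, pixels), "origin" and "attitude" of the camera in the world; the wrist camera has in their place "mount" (4x4, takes a point from camera to tool coordinates, whose origin is the TCP and whose axes are the flange's). Camera axes: x right, y up, looking along -z (the intrinsics and any distortion apply to the point x, -y, -z); pixel columns grow to the right and rows downward; lengths in m; the calibration is good to about 2 mm. The wrist camera is an equidistant fisheye: a pixel r from the principal point sees the ray r / f radians off the axis. A picture is of the moment at which its call begins: read the wrist's pose just before it. camera_params takes no time and is no camera call.
- ticket.hand_in(): hands the job in, once; it reports no verdict.
The state is a dict: "time_s": time; "qpos": joint angles; "joint_vel": joint speeds; "tau": joint torques, N m; "ee_pos": TCP position; "eef_rot": TCP orientation; "force": force on the tool from outside, world axes, zero at the start; "moment": the same for the moment, N m; "grip_width": finger opening in m.
Only numpy, scipy, OpenCV 4.12 (cv2) and the standard library are available. Lean on these libraries where they do the work, as an engineer would, in place of code of your own. Each camera call takes 0.05 s, during which the arm holds its last target.

## Task

Lock up the row of books in the packing tray: first lift the steel stop out of its notches and set it down fully seated one notch nearer to the books. Then put the wooden wedge (the tapered one, not the plain block, which stays where it lies) thin end first into the gap between pressing board and stop, and push it in until its thick end is flush with the near end of the stop, so that the row is squeezed tight with books and stop still upright; let go of everything.

Things in the scene. Friction and masses are not known exactly. Their poses are not given: they have to be found in the camera images.
- tray: Plywood tray fixed on the table. Origin: on the table, below the middle of the row of books; +x points away from the robot (yaw within 0.2 rad), +y along the row from books to stop. Base top at z=16 mm, from x=-165 to +80, y=-165 to +130 mm; the part at x below -85 is an open apron. Books and board: near faces at x=-60 mm, a 45 mm high fence behind them (face x=+62).
- cheek (a joint): Travel of the sprung wooden cheek at the row's -y end, m: 0 at rest, grows as the row presses it towards -y, at most 0.010. Spring 450 N/m. Reads 0.005 to 0.007 with the wedge flush. The row starts loose by about 2 mm.
- notch (a point): Mouth centre of the notch nearest to the books, tray frame (-35, 16, 16) mm; axes as the tray. Four equal notches run from here in tray +y at 24 mm pitch, each 12 mm in y, 36 mm in x, 11 mm deep. The stop's two lugs start in the 2nd and 4th; they belong in the 1st and 3rd.
- stop_grip (a point): Dark steel stop, 0.8 kg. Point in its grip rib, 42 mm over its underside; axes as the tray. Rib: upright plate 12 mm thick in x, 54 mm tall, free above the 8 mm foot from 25 mm to the -y to 37 mm to the +y of this point: grip it across x. Seated, the point is at tray x=-35, z=58 mm; it starts at tray y=56 and belongs at y=32 mm (2 mm play in y, 3 mm in x).
- stop_end (a point): Near (-x) end of the stop's upright at the top of its face to the books, 50 mm over its underside; (-50, -35, +8) mm from stop_grip. Upright 10 mm thick, 100 mm long in x, its face square to the row.
- stop_lug (a point): Bottom of the stop's lug nearer the books, (0, -16, -50) mm from stop_grip. Two lugs, 48 mm apart in y: each 8 mm wide in y, 30 mm in x, 8 mm deep below the foot, rounded underneath.
- wedge_mid (a point): Waxed wooden wedge (friction 0.3), 60 g, 110 mm long (x, +x = thin end), 36 mm high. Point half-way along and up. The +y face is straight, along x, at y=+12.5 mm; the -y face slants 1:5, from y=-23.5 at the thick end (36 mm thick) to -1.5 at the thin end (14 mm thick). Starts on the table left or right of the tray, yaw within 0.5 rad. Driven straight, its axes are parallel to the tray's.
- wedge_butt (a point): Middle of the wedge's thick end face (36 x 36 mm), (-55, -5.5, 0) mm from wedge_mid. Flush when level in tray x with stop_end. Pushing the wedge in takes 5 to 15 N; it stays where it is left. In the gap it rests on the tray base, slanted face on the pressing board, straight face along the stop.
- spare_mid (a point): Centre of a plain parallel wooden block 110 x 30 x 36 mm lying on the other side of the tray than the wedge, to be left alone.
- book_a_mid (a point): Centre of the book next to the sprung cheek. All three books: 120 mm in x, 25 mm thick in y, 65 mm tall, 150 g, standing on the tray base.
- book_b_mid (a point): Centre of the middle book.
- book_c_mid (a point): Centre of the book next to the pressing board.
- press_board_mid (a point): Upright tapered, waxed wooden pressing board at the row's +y end, 120 mm in x, 68 mm tall. Point half-way up and along, 10 mm in +y of its flat back on the books. Its free +y face slants 1:5: 2 mm in -y of this point at the near end (board 8 mm thick), 22 mm in +y at the far end (32 mm). So the gap narrows away from the robot: with the stop in place about 24 mm at its mouth.
Mind the look-alikes: they are no part of the job. Leave any turquoise look-alike of the part that bears wedge_mid alone.

How it is judged:
On the way, in this order (a step that is already met when the one before it is completed fails the run):
1. the stop sits fully down in the notches one nearer to the books (y of stop_grip in the frame of tray between 0.0265 and 0.0375 m and z of stop_grip in the frame of tray between 0.0555 and 0.0605 m and angle between stop_grip's own z axis and vertical below 0.06 rad), for 0.2 s.
2. the wedge is driven in flush and the cheek is pressed in (x of wedge_butt in the frame of stop_end between -0.01 and 0.013 m and y of wedge_butt in the frame of stop_grip between -0.066 and -0.045 m and z of wedge_butt in the frame of tray between 0.028 and 0.04 m and value of joint cheek above 0.0025 m), for 0.2 s.
At the end, for the whole second after the job is handed in: Stop seated one notch nearer the books (5.5 mm along the row, 2.5 mm in height, tilt 0.06 rad); wedge on the tray base in the gap, thick end flush with the stop's near end (10 mm proud to 13 mm sunk); cheek pressed in over 2.5 mm; books and board upright (0.12 rad); wedge and stop at rest (all of step 1 and all of step 2 and angle between each of book_a_mid, book_b_mid, book_c_mid, press_board_mid's own z axis and vertical below 0.12 rad and linear speed of each of wedge, stop below 0.01 m/s); the robot touches nothing.
It fails at once if the plain block is moved by more than 30 mm (distance of spare_mid from where it was at the start of the episode above 0.03 m).
It also fails if it takes over 72 s, if anything falls off the work surface, if the arm or the gripper's body presses on something with over 40 N, if the wrist force passes 120 N, or if a joint passes its speed limit or range.

## Working session

There is one attempt and no reset: what is moved stays moved. The work goes in short steps, Python scripts to look and compute and a tool call to move; the robot and the scene stay as the last step left them, time stands still between calls to the robot, and variables do not carry over. Pictures are saved under pics/ and viewed, and the job is handed in when it is done.

Besides the shell and the picture viewer there is one more tool, called after ">>>" as name(argument=value, ...), one argument or row to a line, values as JSON. step_arm: Moves the arm, as the interface text tells. Its arguments: {"type":"object","properties":{"steps":{"type":"array"},"grip_force":{"type":"number"}},"required":["steps"]}

```bash
ls; mkdir -p pics
python3 - <<'E'
from station import ctrl, vision
import cv2,numpy as np
o=ctrl.get_obs();print(o)
for n in("scene","top"):
    p,d=vision.camera(n);cv2.imwrite(f"pics/{n}0.png",p[...,::-1]);np.savez(f"{n}0.npz",p=p,d=d);print(n,vision.camera_params(n))
print(vision.camera_params("wrist"))
E
```

```text
pics
{'time_s': 0.0, 'qpos': array([-1.36254714e+00,  3.00480428e-01,  1.52158589e+00, -3.55288867e-06,
        1.32070058e+00, -6.66155920e-02]), 'joint_vel': array([-0.00124973, -0.00121728, -0.00036111,  0.00061122,  0.00037233,
        0.00132758]), 'tau': array([ 1.45080387e-03, -5.31802726e+01, -3.52738667e+01,  7.08469050e-02,
        2.41729862e-02, -9.91357524e-05]), 'ee_pos': array([ 0.14921224, -0.52909702,  0.20487918]), 'eef_rot': array([-3.14042079e+00, -7.47312225e-05,  2.74865621e-01]), 'force': array([-0.6445925 ,  0.14686961, -0.15515236]), 'moment': array([0.03141024, 0.02143669, 0.10767426]), 'grip_width': 0.09400494727393507}
scene {'fov_y': 55.089853935388916, 'cx': 282.3800167760368, 'cy': 211.11225366730494, 'origin': array([ 1.1561525, -0.5521877,  0.6198053]), 'attitude': array([0.99816954, 0.01773199, 0.79639544])}
top {'fov_y': 46.01453490572755, 'cx': 287.8128722973002, 'cy': 205.59852774936172, 'origin': array([0.2862512 , 0.08165069, 1.29867269]), 'attitude': array([ 0.21077631, -0.00346217, -1.58476467])}
{'fov_y': 65.70646984690485, 'cx': 274.99965332697843, 'cy': 206.9551922096483, 'mount': array([[-4.04698350e-04,  9.66609366e-01,  2.56254113e-01,
         7.44869396e-02],
       [ 9.99999743e-01,  2.39695489e-04,  6.75135864e-04,
         5.46760926e-04],
       [ 5.91169694e-04,  2.56254321e-01, -9.66609215e-01,
        -1.79389061e-01],
       [ 0.00000000e+00,  0.00000000e+00,  0.00000000e+00,
         1.00000000e+00]])}
```

View pics/scene0.png

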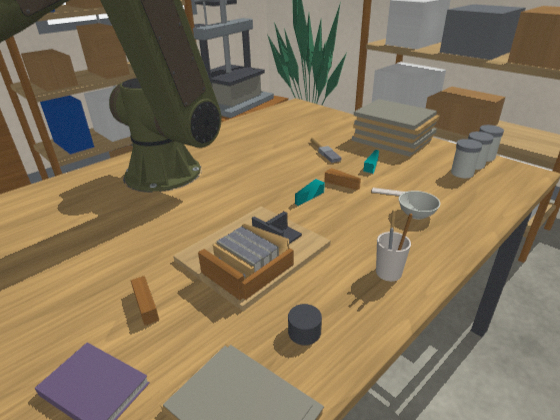

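View pics/top0.png

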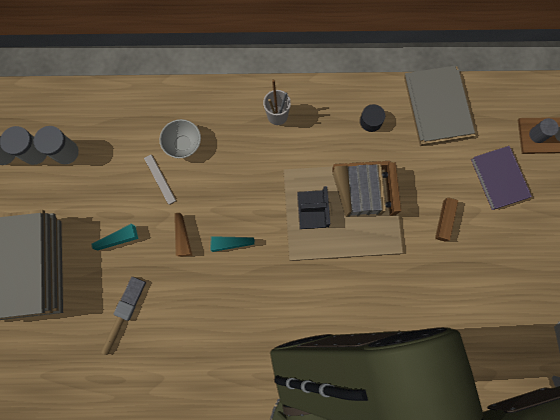

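The top view shows the tray at about (345,210), the books at (365,190) and the dark stop at (313,208). Wedge candidates are:
- the brown tapered piece at (183,235)
- turquoise pieces at (115,238) and (232,243)
- the brown parallel block at (447,220)

The brown tapered piece fits the description. I'll enlarge it to confirm and measure.

```bash
cat > h.py <<'E'
import numpy as np,cv2
from scipy.spatial.transform import Rotation as R
from station import ctrl, vision
def fpx(P): return 210/np.tan(np.radians(P['fov_y'])/2)
def cam_static(n):
    P=vision.camera_params(n); return P,R.from_euler('xyz',P['attitude']).as_matrix(),np.array(P['origin'])
def deproj(n,d,o=None):
    P=vision.camera_params(n); f=fpx(P)
    v,u=np.mgrid[0:420,0:560].astype(float)
    a=(u-P['cx'])/f; b=(v-P['cy'])/f
    if n=='wrist':
        r=np.hypot(a,b); k=np.where(r>1e-9,np.tan(r)/np.maximum(r,1e-9),1); a=a*k;b=b*k
    pc=np.stack([a*d,-b*d,-d],-1)
    if n=='wrist':
        M=P['mount']; Rt=R.from_euler('xyz',o['eef_rot']).as_matrix()
        p=pc@M[:3,:3].T+M[:3,3]; p=p@Rt.T+o['ee_pos']
    else:
        p=pc@R.from_euler('xyz',P['attitude']).as_matrix().T+P['origin']
    p[d<=0]=np.nan
    return p
def snap(n,tag):
    o=ctrl.get_obs();p,d=vision.camera(n);cv2.imwrite(f'pics/{tag}.png',p[...,::-1])
    X=deproj(n,d,o);np.savez(f'{tag}.npz',p=p,d=d,X=X);return o,p,d,X
E
python3 - <<'E'
from h import *
z=np.load('top0.npz');p,d=z['p'],z['d'];X=deproj('top',d);np.save('top0X.npy',X)
for u,v in [(345,250),(300,250),(240,300),(183,235),(447,220),(313,208),(365,190),(342,190),(388,190),(183,285)]: print((u,v),X[v,u].round(4))
a=cv2.resize(p[140:270,80:280],None,fx=4,fy=4,interpolation=cv2.INTER_CUBIC)
cv2.imwrite('pics/cropA.png',a[...,::-1])
a=cv2.resize(p[150:270,270:470],None,fx=4,fy=4,interpolation=cv2.INTER_CUBIC)
cv2.imwrite('pics/cropB.png',a[...,::-1])
E
```

```text
(345, 250) [ 0.4402 -0.0736  0.018 ]
(300, 250) [0.442  0.0433 0.0161]
(240, 300) [0.3167 0.2    0.0008]
(183, 235) [0.4824 0.3446 0.0361]
(447, 220) [ 0.5115 -0.3375  0.0419]
(313, 208) [0.5434 0.0095 0.0633]
(365, 190) [ 0.5846 -0.1226  0.0807]
(342, 190) [ 0.5836 -0.0633  0.0881]
(388, 190) [ 0.5932 -0.1892  0.0426]
(183, 285) [0.3568 0.3476 0.0027]
```

View pics/cropA.png

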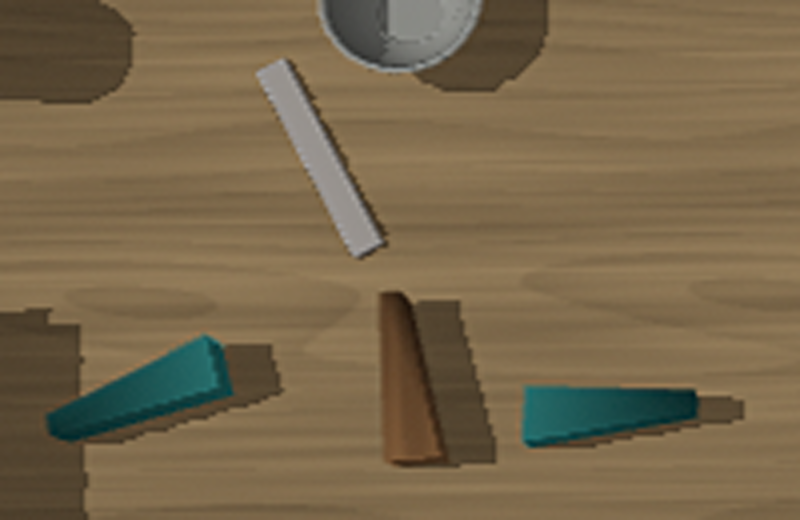

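View pics/cropB.png

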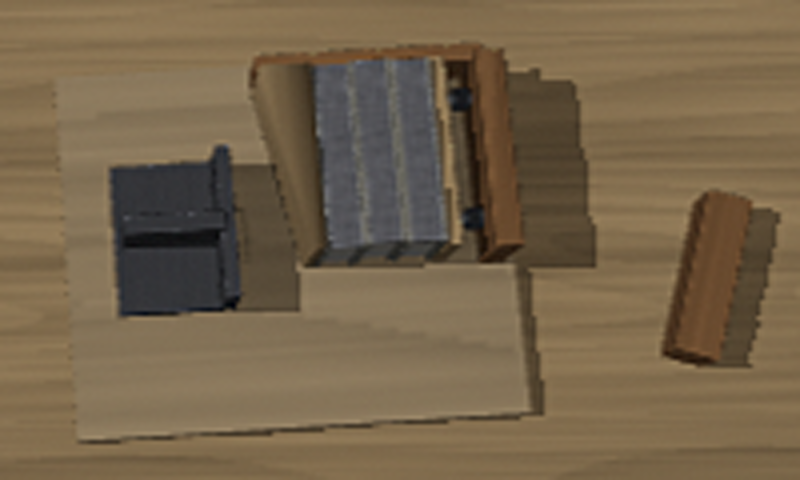

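The wooden tapered piece at (183,235) is the wedge: its thick end faces the robot and its straight face is to the left. The spare is the block at (447,220). Next I'll fit the tray pose from the top depth.

Run:
```python
from h import *
X=np.load('top0X.npy');p=np.load('top0.npz')['p']
z=X[...,2]
m=(z>0.010)&(z<0.022)
mm=np.zeros_like(m);mm[160:265,275:415]=m[160:265,275:415]
n,l,s,c=cv2.connectedComponentsWithStats(mm.astype(np.uint8));k=1+np.argmax(s[1:,4]);print(s[k])
M=l==k
def line(P,ax):
    # robust fit
    vx,vy,x0,y0=cv2.fitLine(P.astype(np.float32),cv2.DIST_HUBER,0,.001,.001).ravel(); return np.array([vx,vy]),np.array([x0,y0])
# near edge: lowest row per col
B=np.array([X[np.where(M[:,u])[0].max(),u,:2] for u in range(295,398)])
d1,c1=line(B,0)
L=np.array([X[v,np.where(M[v])[0].min(),:2] for v in range(175,252)])
d2,c2=line(L,0)
Rr=np.array([X[v,np.where(M[v])[0].max(),:2] for v in range(222,246)])
d3,c3=line(Rr,0)
for d,c in((d1,c1),(d2,c2),(d3,c3)):print(d,c,np.degrees(np.arctan2(d[1],d[0])))
def inter(a,b):
    t=np.linalg.solve(np.c_[a[0],-b[0]],b[1]-a[1]);return a[1]+t[0]*a[0]
A=inter((d1,c1),(d2,c2));C=inter((d1,c1),(d3,c3));print('corners',A,C,np.linalg.norm(A-C))
# wedge
m=(z>0.028)&(z<0.045);mm[:]=0;mm[205:262,170:195]=m[205:262,170:195]
n,l,s,c=cv2.connectedComponentsWithStats(mm.astype(np.uint8));k=1+np.argmax(s[1:,4]);print(s[k])
P=X[l==k];print('wedge',P.min(0),P.max(0),P.mean(0))
W=l==k
for v in range(s[k][1],s[k][1]+s[k][3],4):
    us=np.where(W[v])[0];print(v,X[v,us.min()].round(4),X[v,us.max()].round(4))
# stop high points
m=(z>0.05);mm[:]=0;mm[180:235,290:335]=m[180:235,290:335]
for v in range(184,232,3):
    us=np.where(mm[v])[0]
    if len(us):print(v,X[v,us.min()].round(4),X[v,us.max()].round(4),len(us))
```

```text
[ 283  166  119   95 5847]
[ 0.04995419 -0.9987515 ] [ 0.4249772  -0.08092803] -87.13664
[0.99884933 0.04795887] [0.5161989  0.07670195] 2.7488954
[0.99843985 0.0558379 ] [ 0.48946658 -0.21734236] 3.2009406
corners [0.41733053 0.07195486] [ 0.43196106 -0.22055838] 0.29287893
[174 213  16  43 443]
wedge [0.43160551 0.32740073 0.02850246] [0.54100492 0.36983196 0.04477071] [0.47799525 0.35169465 0.03695608]
213 [0.5405 0.3696 0.0364] [0.54   0.3563 0.0378]
217 [0.5304 0.3698 0.034 ] [0.5311 0.3527 0.0288]
221 [0.5197 0.3668 0.0344] [0.5203 0.3497 0.0294]
225 [0.5086 0.3657 0.0376] [0.5091 0.3486 0.033 ]
229 [0.4984 0.3657 0.0361] [0.4971 0.3438 0.042 ]
233 [0.4885 0.3661 0.0325] [0.4871 0.3416 0.039 ]
237 [0.477  0.3642 0.0395] [0.4768 0.3388 0.0382]
241 [0.4669 0.3643 0.0376] [0.4672 0.3371 0.0326]
245 [0.4571 0.3648 0.034 ] [0.4561 0.3332 0.0378]
249 [0.4462 0.3635 0.0382] [0.4456 0.33   0.0398]
253 [0.4364 0.3614 0.0344] [0.4357 0.3278 0.0365]
187 [ 0.5971 -0.0172  0.0681] [ 0.5962 -0.0247  0.0709] 4
190 [ 0.5901 -0.0173  0.0642] [ 0.5884 -0.0245  0.0707] 4
193 [ 0.5842 -0.0178  0.0558] [ 0.5817 -0.0272  0.0657] 5
196 [ 0.5744 -0.0195  0.0636] [ 0.5736 -0.0269  0.0664] 4
199 [ 0.5648 -0.0187  0.0709] [ 0.5656 -0.0266  0.0672] 4
202 [ 0.5586 -0.019   0.0637] [ 0.5576 -0.0263  0.0678] 4
205 [0.5507 0.0427 0.0676] [ 0.5496 -0.0286  0.0683] 29
208 [0.5455 0.0424 0.0551] [ 0.5415 -0.0282  0.07  ] 29
211 [ 0.5345 -0.0207  0.0664] [ 0.5345 -0.0283  0.0658] 4
214 [ 0.5263 -0.0202  0.0686] [ 0.5264 -0.0279  0.0677] 4
217 [ 0.5204 -0.0208  0.0592] [ 0.5185 -0.0301  0.0686] 5
220 [ 0.5133 -0.0209  0.055 ] [ 0.5109 -0.03    0.0679] 5
223 [ 0.504  -0.0225  0.0639] [ 0.5023 -0.0293  0.073 ] 4
```

```bash
cat > plan.py <<'E'
import sys
from h import *
def plan(x,y,z,yaw,step=0.040,stepd=6.8,quiet=False):
    o=ctrl.get_obs();p=np.array(o['ee_pos']);Rm=R.from_euler('xyz',o['eef_rot'])
    Rt=R.from_euler('xyz',[np.pi,0,yaw]); T=np.array([x,y,z])
    rv=(Rm.inv()*Rt).as_rotvec(degrees=True); n=int(max(np.ceil(np.linalg.norm(T-p)/step),np.ceil(np.linalg.norm(rv)/stepd),1))
    print('n',n,'dist',np.round(T-p,4),'rotvec',rv.round(2))
    for i in range(n):
        Ri=Rm*R.from_rotvec(rv*i/n,degrees=True)
        s=Ri.inv().apply((T-p)/n)*1000; a=rv/n
        print('{"x":%.4f,"y":%.4f,"z":%.4f,"ax":%.1f,"ay":%.1f,"az":%.1f}'%(*(s/1000),*a), end=',\n' if i%5==4 else ',')
if __name__=='__main__': plan(*map(float,sys.argv[1:5]))
E
python3 plan.py 0.550 0.005 0.20 1.62
```

```text
n 17 dist [ 0.4008  0.5341 -0.0049] rotvec [-5.000e-02 -4.000e-02 -7.707e+01]
{"x":0.0312,"y":-0.0238,"z":0.0003,"ax":-0.0,"ay":-0.0,"az":-4.5},{"x":0.0330,"y":-0.0213,"z":0.0003,"ax":-0.0,"ay":-0.0,"az":-4.5},{"x":0.0346,"y":-0.0186,"z":0.0003,"ax":-0.0,"ay":-0.0,"az":-4.5},{"x":0.0360,"y":-0.0158,"z":0.0003,"ax":-0.0,"ay":-0.0,"az":-4.5},{"x":0.0371,"y":-0.0129,"z":0.0003,"ax":-0.0,"ay":-0.0,"az":-4.5},
{"x":0.0380,"y":-0.0100,"z":0.0003,"ax":-0.0,"ay":-0.0,"az":-4.5},{"x":0.0387,"y":-0.0069,"z":0.0003,"ax":-0.0,"ay":-0.0,"az":-4.5},{"x":0.0391,"y":-0.0039,"z":0.0003,"ax":-0.0,"ay":-0.0,"az":-4.5},{"x":0.0393,"y":-0.0008,"z":0.0003,"ax":-0.0,"ay":-0.0,"az":-4.5},{"x":0.0392,"y":0.0024,"z":0.0003,"ax":-0.0,"ay":-0.0,"az":-4.5},
{"x":0.0389,"y":0.0054,"z":0.0003,"ax":-0.0,"ay":-0.0,"az":-4.5},{"x":0.0384,"y":0.0085,"z":0.0003,"ax":-0.0,"ay":-0.0,"az":-4.5},{"x":0.0376,"y":0.0115,"z":0.0003,"ax":-0.0,"ay":-0.0,"az":-4.5},{"x":0.0365,"y":0.0144,"z":0.0003,"ax":-0.0,"ay":-0.0,"az":-4.5},{"x":0.0353,"y":0.0173,"z":0.0003,"ax":-0.0,"ay":-0.0,"az":-4.5},
{"x":0.0338,"y":0.0200,"z":0.0003,"ax":-0.0,"ay":-0.0,"az":-4.5},{"x":0.0321,"y":0.0226,"z":0.0003,"ax":-0.0,"ay":-0.0,"az":-4.5},
```

>>> step_arm(
  steps=[
    {"x": 0.031,"y": -0.024,"az": -4.5},
    {"x": 0.033,"y": -0.021,"az": -4.5},
    {"x": 0.035,"y": -0.019,"az": -4.5},
    {"x": 0.036,"y": -0.016,"az": -4.5},
    {"x": 0.037,"y": -0.013,"az": -4.5},
  ],
)

```text
validation failed for argument at $.st...
```

>>> step_arm(
  steps=[
    {"x": 0.038,"y": -0.01,"az": -4.5},
    {"x": 0.039,"y": -0.007,"az": -4.5},
    {"x": 0.039,"y": -0.004,"az": -4.5},
    {"x": 0.039,"y": -0.001,"az": -4.5},
    {"x": 0.039,"y": 0.002,"az": -4.5},
  ],
)

```text
validation failed for argument at $.st...
```

>>> step_arm(
  steps=[
    {"x": 0.039,"y": 0.005,"az": -4.5},
    {"x": 0.038,"y": 0.008,"az": -4.5},
    {"x": 0.038,"y": 0.011,"az": -4.5},
    {"x": 0.037,"y": 0.014,"az": -4.5},
    {"x": 0.035,"y": 0.017,"az": -4.5},
  ],
)

```text
validation failed for argument at $.st...
```

>>> step_arm(
  steps=[
    {"x": 0.031,"y": -0.024,"z": 0,"ax": 0,"ay": 0,"az": -4.5,"claw": 0.094},
    {"x": 0.033,"y": -0.021,"z": 0,"ax": 0,"ay": 0,"az": -4.5,"claw": 0.094},
    {"x": 0.035,"y": -0.019,"z": 0,"ax": 0,"ay": 0,"az": -4.5,"claw": 0.094},
    {"x": 0.036,"y": -0.016,"z": 0,"ax": 0,"ay": 0,"az": -4.5,"claw": 0.094},
    {"x": 0.037,"y": -0.013,"z": 0,"ax": 0,"ay": 0,"az": -4.5,"claw": 0.094},
  ],
)

```text
time_s: 0.52
ee_pos: [0.2662, -0.3689, 0.2021]
eef_rot: [-3.136, -0.001, 0.672]
force: [0.8, -0.3, 0.5]
grip_width: 0.0938
```

>>> step_arm(
  steps=[
    {"x": 0.038,"y": -0.01,"z": 0,"ax": 0,"ay": 0,"az": -4.5,"claw": 0.094},
    {"x": 0.039,"y": -0.007,"z": 0,"ax": 0,"ay": 0,"az": -4.5,"claw": 0.094},
    {"x": 0.039,"y": -0.004,"z": 0,"ax": 0,"ay": 0,"az": -4.5,"claw": 0.094},
    {"x": 0.039,"y": -0.001,"z": 0,"ax": 0,"ay": 0,"az": -4.5,"claw": 0.094},
    {"x": 0.039,"y": 0.002,"z": 0,"ax": 0,"ay": 0,"az": -4.5,"claw": 0.094},
  ],
)

```text
time_s: 0.93
ee_pos: [0.385, -0.2012, 0.2021]
eef_rot: [-3.137, -0.003, 1.084]
force: [1.6, -0.6, -0.3]
grip_width: 0.0939
```

>>> step_arm(
  steps=[
    {"x": 0.039,"y": 0.005,"z": 0,"ax": 0,"ay": 0,"az": -4.5,"claw": 0.094},
    {"x": 0.038,"y": 0.008,"z": 0,"ax": 0,"ay": 0,"az": -4.5,"claw": 0.094},
    {"x": 0.038,"y": 0.011,"z": 0,"ax": 0,"ay": 0,"az": -4.5,"claw": 0.094},
    {"x": 0.037,"y": 0.014,"z": 0,"ax": 0,"ay": 0,"az": -4.5,"claw": 0.094},
    {"x": 0.035,"y": 0.017,"z": 0,"ax": 0,"ay": 0,"az": -4.5,"claw": 0.094},
  ],
)

```text
time_s: 1.35
ee_pos: [0.5003, -0.03, 0.2025]
eef_rot: [-3.138, -0.005, 1.497]
force: [0.5, -1.4, -0.3]
grip_width: 0.0943
```

```bash
python3 plan.py 0.550 0.005 0.20 1.62
```

```text
n 2 dist [ 0.0497  0.035  -0.0025] rotvec [-0.18 -0.3  -7.05]
{"x":0.0193,"y":0.0235,"z":0.0013,"ax":-0.1,"ay":-0.1,"az":-3.5},{"x":0.0178,"y":0.0246,"z":0.0012,"ax":-0.1,"ay":-0.1,"az":-3.5},
```

>>> step_arm(
  steps=[
    {"x": 0.019,"y": 0.023,"z": 0,"ax": -0.1,"ay": -0.1,"az": -3.5,"claw": 0.094},
    {"x": 0.018,"y": 0.025,"z": 0,"ax": -0.1,"ay": -0.1,"az": -3.5,"claw": 0.094},
    {"x": 0,"y": 0,"z": 0,"ax": 0,"ay": 0,"az": 0,"claw": 0.094},
  ],
)

```text
time_s: 1.6
ee_pos: [0.5533, 0.0135, 0.2012]
eef_rot: [-3.141, -0.003, 1.637]
force: [-1.4, -0.1, -0.8]
grip_width: 0.0939
```

Run:
```python
from h import *
o,p,d,X=snap('wrist','w1');print(o['ee_pos'],o['eef_rot'],o['qpos'])
```

```text
[0.55332435 0.0135143  0.20124519] [-3.14099451e+00 -2.52397924e-03  1.63699636e+00] [-0.04295283  0.31145432  1.51589135  0.00252591  1.31511729 -0.1097935 ]
```

View pics/w1.png

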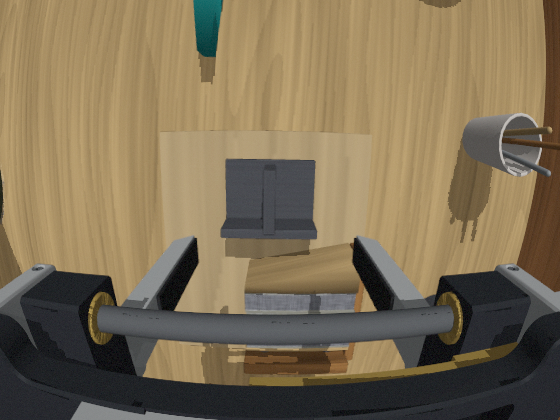

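The wrist view shows the stop at (269,198), with its rib at columns 263–275 and its upright at rows 222–238. The board is at (300,270). Now measuring.

```bash
cat > meas1.py <<'E'
from h import *
X=np.load('w1.npz')['X']
# rib rows
lo=[]
for v in range(168,216,6):
    r=X[v,250:290];m=r[:,2]>0.045;q=r[m]
    if len(q)>2: print(v,m.sum(),q[0].round(4),q[-1].round(4),'mid',((q[0]+q[-1])/2).round(4))
print('upright')
for u in range(225,316,10):
    c=X[210:245,u];m=c[:,2]>0.055;q=c[m]
    if len(q)>2: print(u,m.sum(),q[0].round(4),q[-1].round(4))
for v in (226,229,232):
    r=X[v,215:325];m=r[:,2]>0.05;q=r[m];print(v,q[0].round(4),q[-1].round(4))
print('base z',X[150,200],X[225,350],'table',X[80,300])
print('tray left edge')
P=[]
for u in range(170,365,10):
    c=X[118:150,u];k=np.where(c[:,2]>0.009)[0];P.append(c[k[0],:2]); 
P=np.array(P);print(P[0],P[-1]);f=cv2.fitLine(P.astype(np.float32),cv2.DIST_HUBER,0,.001,.001).ravel();print(f,np.arctan2(f[1],f[0]))
E
python3 meas1.py
```

```text
168 10 [0.5415 0.0415 0.0551] [0.5505 0.0421 0.0546] mid [0.546  0.0418 0.0549]
174 11 [0.5412 0.0376 0.0697] [0.5508 0.0381 0.0688] mid [0.546  0.0379 0.0692]
180 11 [0.5415 0.0318 0.0701] [0.5512 0.0324 0.0698] mid [0.5464 0.0321 0.0699]
186 11 [0.5419 0.0258 0.0695] [0.5516 0.0268 0.0715] mid [0.5467 0.0263 0.0705]
192 11 [0.5422 0.0198 0.0695] [0.552  0.0205 0.0697] mid [0.5471 0.0202 0.0696]
198 11 [0.5426 0.0138 0.0696] [0.5524 0.0146 0.0704] mid [0.5475 0.0142 0.07  ]
204 11 [0.5429 0.0079 0.0702] [0.5528 0.0083 0.0691] mid [0.5479 0.0081 0.0696]
210 12 [0.5423 0.0012 0.0683] [0.5532 0.0022 0.0693] mid [0.5477 0.0017 0.0688]
upright
225 13 [ 0.5026 -0.0216  0.055 ] [ 0.5044 -0.0312  0.0657]
235 11 [ 0.5136 -0.0213  0.0571] [ 0.5148 -0.0306  0.0651]
245 12 [ 0.524  -0.021   0.0558] [ 0.5253 -0.0294  0.0662]
255 12 [ 0.5346 -0.02    0.0563] [ 0.5356 -0.0288  0.0659]
265 29 [0.5443 0.0019 0.0703] [ 0.5459 -0.0294  0.0654]
275 12 [ 0.5556 -0.019   0.055 ] [ 0.5562 -0.0282  0.0666]
285 12 [ 0.5661 -0.0189  0.0567] [ 0.5664 -0.0272  0.0677]
295 13 [ 0.5766 -0.0176  0.0552] [ 0.5769 -0.0276  0.0647]
305 12 [ 0.587  -0.0174  0.0572] [ 0.5871 -0.0265  0.0661]
315 12 [ 0.5977 -0.017   0.0566] [ 0.5975 -0.026   0.0658]
226 [ 0.5    -0.0216  0.059 ] [ 0.5969 -0.0168  0.0537]
229 [ 0.4989 -0.0229  0.0652] [ 0.598  -0.0171  0.0627]
232 [ 0.5001 -0.0258  0.0662] [ 0.5979 -0.0193  0.0659]
base z [0.46522961 0.05278264 0.01629251] [ 0.64587856 -0.02470596  0.0168452 ] table [0.57389777 0.1401578  0.00089591]
tray left edge
[0.42825497 0.07248318] [0.64543091 0.08346135]
[0.9987992  0.04899166 0.5433834  0.07840932] 0.049011283
```

```bash
python3 plan.py 0.548 0.006 0.039 1.620
```

```text
n 5 dist [-0.0039 -0.0063 -0.1621] rotvec [-0.09 -0.13  0.79]
{"x":-0.0013,"y":-0.0008,"z":0.0324,"ax":-0.0,"ay":-0.0,"az":0.2},{"x":-0.0013,"y":-0.0008,"z":0.0324,"ax":-0.0,"ay":-0.0,"az":0.2},{"x":-0.0013,"y":-0.0008,"z":0.0324,"ax":-0.0,"ay":-0.0,"az":0.2},{"x":-0.0012,"y":-0.0008,"z":0.0324,"ax":-0.0,"ay":-0.0,"az":0.2},{"x":-0.0012,"y":-0.0008,"z":0.0324,"ax":-0.0,"ay":-0.0,"az":0.2},
```

>>> step_arm(
  steps=[
    {"x": -0.0015,"y": -0.001,"z": 0.03,"ax": 0,"ay": 0,"az": 0.2,"claw": 0.094},
    {"x": -0.0015,"y": -0.001,"z": 0.03,"ax": 0,"ay": 0,"az": 0.2,"claw": 0.094},
    {"x": -0.0015,"y": -0.001,"z": 0.025,"ax": 0,"ay": 0,"az": 0.2,"claw": 0.094},
    {"x": -0.001,"y": 0,"z": 0.015,"ax": 0,"ay": 0,"az": 0.2,"claw": 0.094},
    {"x": 0,"y": 0,"z": 0,"ax": 0,"ay": 0,"az": 0,"claw": 0.094},
  ],
)

```text
time_s: 2.07
ee_pos: [0.5469, 0.0047, 0.0977]
eef_rot: [-3.14, -0.002, 1.614]
force: [0.2, 0.8, 0.1]
grip_width: 0.0938
```

```bash
python3 plan.py 0.548 0.006 0.039 1.620
```

```text
n 2 dist [ 0.0011  0.0013 -0.0587] rotvec [-0.06 -0.1  -0.32]
{"x":0.0006,"y":0.0006,"z":0.0293,"ax":-0.0,"ay":-0.1,"az":-0.2},{"x":0.0006,"y":0.0006,"z":0.0293,"ax":-0.0,"ay":-0.1,"az":-0.2},
```

>>> step_arm(
  steps=[
    {"x": 0.0005,"y": 0.0005,"z": 0.025,"ax": 0,"ay": 0,"az": -0.2,"claw": 0.094},
    {"x": 0,"y": 0,"z": 0.02,"ax": 0,"ay": 0,"az": 0,"claw": 0.094},
    {"x": 0,"y": 0,"z": 0.01,"ax": 0,"ay": 0,"az": 0,"claw": 0.094},
    {"x": 0,"y": 0,"z": 0,"ax": 0,"ay": 0,"az": 0,"claw": 0.094},
  ],
)

```text
time_s: 2.4
ee_pos: [0.5469, 0.003, 0.044]
eef_rot: [3.141, -0.001, 1.613]
force: [-0.2, 0.7, 0.8]
grip_width: 0.0941
```

```bash
python3 plan.py 0.548 0.006 0.039 1.620
```

```text
n 1 dist [ 0.0011  0.003  -0.005 ] rotvec [ 0.05 -0.08 -0.39]
{"x":0.0030,"y":0.0012,"z":0.0050,"ax":0.1,"ay":-0.1,"az":-0.4},
```

>>> step_arm(
  steps=[
    {"x": 0.003,"y": 0.001,"z": 0.005,"ax": 0,"ay": 0,"az": -0.4,"claw": 0.094},
    {"x": 0,"y": 0,"z": 0,"ax": 0,"ay": 0,"az": 0,"claw": 0.06},
    {"x": 0,"y": 0,"z": 0,"ax": 0,"ay": 0,"az": 0,"claw": 0.02},
    {"x": 0,"y": 0,"z": 0,"ax": 0,"ay": 0,"az": 0,"claw": 0},
    {"x": 0,"y": 0,"z": 0,"ax": 0,"ay": 0,"az": 0,"claw": 0},
  ],
  grip_force=50,
)

```text
time_s: 2.82
ee_pos: [0.5497, 0.0057, 0.0435]
eef_rot: [3.135, -0.001, 1.62]
force: [-0.5, -0.3, 0.5]
grip_width: 0.071
```

>>> step_arm(
  steps=[
    {"x": 0,"y": 0,"z": 0,"ax": 0,"ay": 0,"az": 0,"claw": 0},
    {"x": 0,"y": 0,"z": 0,"ax": 0,"ay": 0,"az": 0,"claw": 0},
    {"x": 0,"y": 0,"z": 0,"ax": 0,"ay": 0,"az": 0,"claw": 0},
  ],
)

```text
time_s: 3.07
ee_pos: [0.5503, 0.0058, 0.0447]
eef_rot: [3.133, -0.001, 1.62]
force: [0.2, -0.4, -1.8]
grip_width: 0.051
```

```bash
python3 plan.py 0.548 0.006 0.039 1.620
```

```text
n 1 dist [-0.0023  0.0002 -0.0057] rotvec [ 0.47 -0.03 -0.01]
{"x":0.0004,"y":-0.0023,"z":0.0057,"ax":0.5,"ay":-0.0,"az":-0.0},
```

>>> step_arm(
  steps=[
    {"x": 0,"y": -0.002,"z": 0.006,"ax": 0.5,"ay": 0,"az": 0,"claw": 0.04},
    {"x": 0,"y": 0,"z": 0,"ax": 0,"ay": 0,"az": 0,"claw": 0.03},
  ],
)

```text
time_s: 3.23
ee_pos: [0.5483, 0.0056, 0.0385]
eef_rot: [-3.141, -0.001, 1.62]
force: [0.7, -0.6, -1.1]
grip_width: 0.0375
```

```bash
python3 plan.py 0.548 0.006 0.039 1.620;python3 -c "
from h import *
o,p,d,X=snap('wrist','w2')"
```

```text
n 1 dist [-0.0003  0.0004  0.0005] rotvec [-0.04 -0.03 -0.01]
{"x":0.0004,"y":-0.0003,"z":-0.0005,"ax":-0.0,"ay":-0.0,"az":-0.0},
```

View pics/w2.png

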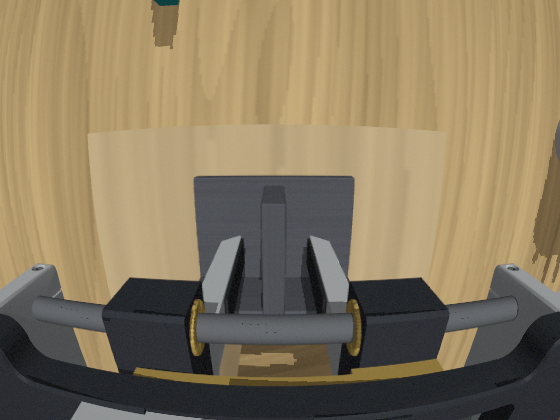

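The fingers straddle the rib at (273,250) and are centred on it, so I'll close them.

>>> step_arm(
  steps=[
    {"x": 0,"y": 0,"z": 0,"ax": 0,"ay": 0,"az": 0,"claw": 0},
    {"x": 0,"y": 0,"z": 0,"ax": 0,"ay": 0,"az": 0,"claw": 0},
    {"x": 0,"y": 0,"z": 0,"ax": 0,"ay": 0,"az": 0,"claw": 0},
    {"x": 0,"y": 0,"z": 0,"ax": 0,"ay": 0,"az": 0,"claw": 0},
    {"x": 0,"y": 0,"z": 0,"ax": 0,"ay": 0,"az": 0,"claw": 0},
  ],
  grip_force=60,
)

```text
time_s: 3.7
ee_pos: [0.5482, 0.0056, 0.0387]
eef_rot: [-3.14, -0.001, 1.62]
force: [0.6, -0.5, -1.0]
grip_width: 0.0117
```

```bash
python3 plan.py 0.548 0.006 0.039 1.620; python3 -c "
from h import *
o=ctrl.get_obs();print(o)"
```

```text
n 1 dist [-0.0002  0.0004  0.0003] rotvec [-0.07 -0.03 -0.01]
{"x":0.0004,"y":-0.0002,"z":-0.0003,"ax":-0.1,"ay":-0.0,"az":-0.0},{'time_s': 3.7, 'qpos': array([-5.67770249e-02,  4.92286664e-01,  1.67636480e+00,  5.36689572e-04,
        9.74184818e-01, -1.06107950e-01]), 'joint_vel': array([ 0.00082508, -0.00115022, -0.00045748,  0.0003637 ,  0.00067814,
        0.00026446]), 'tau': array([-1.16500352e-02, -5.78542542e+01, -2.89468521e+01,  3.43924435e-02,
        2.54848357e-01, -9.16836667e-03]), 'ee_pos': array([0.54821796, 0.00561975, 0.03870292]), 'eef_rot': array([-3.14040294e+00, -5.72821381e-04,  1.61982510e+00]), 'force': array([ 0.58065987, -0.51550752, -0.96614952]), 'moment': array([-0.02004958, -0.23583659, -0.00481304]), 'grip_width': 0.011717164454033558}
```

>>> step_arm(
  steps=[
    {"x": 0,"y": 0,"z": -0.004,"ax": 0,"ay": 0,"az": 0,"claw": 0},
    {"x": 0,"y": 0,"z": -0.006,"ax": 0,"ay": 0,"az": 0,"claw": 0},
    {"x": 0,"y": 0,"z": -0.008,"ax": 0,"ay": 0,"az": 0,"claw": 0},
    {"x": 0,"y": 0,"z": -0.005,"ax": 0,"ay": 0,"az": 0,"claw": 0},
    {"x": 0,"y": 0,"z": 0,"ax": 0,"ay": 0,"az": 0,"claw": 0},
  ],
)

```text
time_s: 4.12
ee_pos: [0.5466, 0.0058, 0.0617]
eef_rot: [-3.135, -0.001, 1.62]
force: [0.7, -0.2, -8.2]
grip_width: 0.0117
```

```bash
python3 plan.py 0.5494 -0.0184 0.059 1.620;python3 -c "
from h import *
o,p,d,X=snap('scene','s2');o,p,d,X=snap('wrist','w3')
p=cv2.imread('pics/s2.png');cv2.imwrite('pics/s2c.png',cv2.resize(p[180:310,160:350],None,fx=4,fy=4))"
```

```text
n 1 dist [ 0.0028 -0.0242 -0.0027] rotvec [-0.35 -0.07 -0.01]
{"x":-0.0243,"y":0.0017,"z":0.0027,"ax":-0.4,"ay":-0.1,"az":-0.0},
```

View pics/s2c.png

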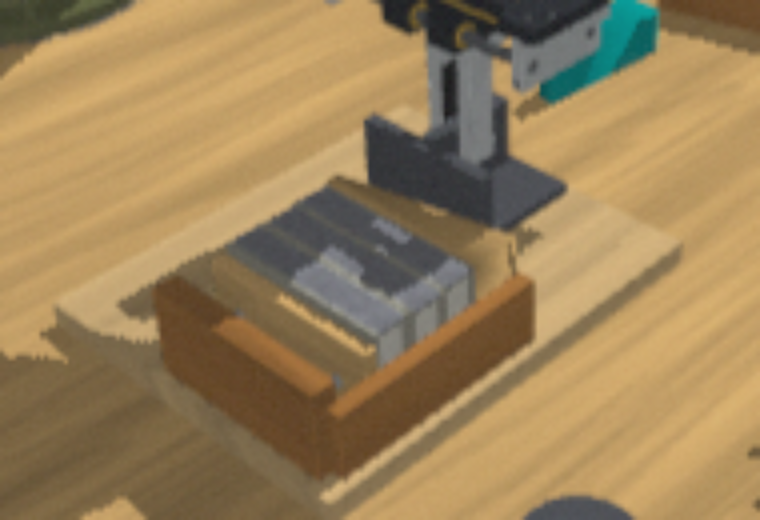

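View pics/w3.png

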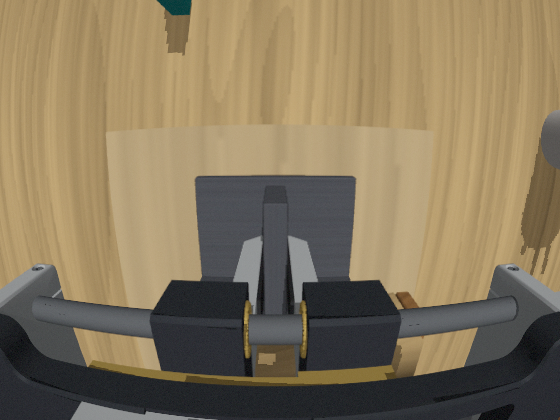

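>>> step_arm(
  steps=[
    {"x": -0.012,"y": 0.001,"z": 0.001,"ax": -0.2,"ay": 0,"az": 0,"claw": 0},
    {"x": -0.012,"y": 0.001,"z": 0,"ax": -0.2,"ay": 0,"az": 0,"claw": 0},
    {"x": 0,"y": 0,"z": 0,"ax": 0,"ay": 0,"az": 0,"claw": 0},
  ],
)

```text
time_s: 4.47
ee_pos: [0.5493, -0.0198, 0.0591]
eef_rot: [-3.141, -0.001, 1.621]
force: [0.6, -1.2, -8.1]
grip_width: 0.0114
```

```bash
python3 plan.py 0.5494 -0.0184 0.051 1.620
```

```text
n 1 dist [ 0.0001  0.0014 -0.0081] rotvec [-0.01 -0.07  0.07]
{"x":0.0014,"y":0.0001,"z":0.0081,"ax":-0.0,"ay":-0.1,"az":0.1},
```

>>> step_arm(
  steps=[
    {"x": 0.0014,"y": 0,"z": 0.006,"ax": 0,"ay": 0,"az": 0,"claw": 0},
    {"x": 0,"y": 0,"z": 0,"ax": 0,"ay": 0,"az": 0,"claw": 0},
  ],
)

```text
time_s: 4.63
ee_pos: [0.5491, -0.0197, 0.0522]
eef_rot: [-3.141, -0.001, 1.619]
force: [-0.6, 0.2, -8.4]
grip_width: 0.0117
```

```bash
python3 plan.py 0.5494 -0.0184 0.0387 1.620
```

```text
n 1 dist [ 0.0003  0.0013 -0.0135] rotvec [-0.03 -0.07 -0.05]
{"x":0.0013,"y":0.0004,"z":0.0135,"ax":-0.0,"ay":-0.1,"az":-0.0},
```

>>> step_arm(
  steps=[
    {"x": 0.0025,"y": 0,"z": 0.001,"ax": 0,"ay": 0,"az": 0,"claw": 0},
    {"x": 0,"y": 0,"z": 0,"ax": 0,"ay": 0,"az": 0,"claw": 0},
  ],
)

```text
time_s: 4.8
ee_pos: [0.5486, -0.0171, 0.0504]
eef_rot: [-3.14, -0.002, 1.619]
force: [-0.7, -1.1, -8.6]
grip_width: 0.0116
```

>>> step_arm(
  steps=[
    {"x": -0.0012,"y": 0.0005,"z": 0.003,"ax": 0,"ay": 0,"az": 0,"claw": 0},
    {"x": 0,"y": 0,"z": 0,"ax": 0,"ay": 0,"az": 0,"claw": 0},
  ],
)

```text
time_s: 4.97
ee_pos: [0.5491, -0.0178, 0.047]
eef_rot: [-3.14, -0.002, 1.619]
force: [-0.1, 0.3, -7.6]
grip_width: 0.0117
```

>>> step_arm(
  steps=[
    {"x": -0.0004,"y": 0.0003,"z": 0.003,"ax": 0,"ay": 0,"az": 0,"claw": 0},
    {"x": 0,"y": 0,"z": 0,"ax": 0,"ay": 0,"az": 0,"claw": 0},
  ],
)

```text
time_s: 5.13
ee_pos: [0.5495, -0.018, 0.0437]
eef_rot: [-3.14, -0.002, 1.62]
force: [-0.2, -0.3, -8.7]
grip_width: 0.0118
```

Still no contact, so the lugs are inside the notches.

>>> step_arm(
  steps=[
    {"x": 0,"y": 0,"z": 0.003,"ax": 0,"ay": 0,"az": 0,"claw": 0},
    {"x": 0,"y": 0,"z": 0.0015,"ax": 0,"ay": 0,"az": 0,"claw": 0},
    {"x": 0,"y": 0,"z": 0,"ax": 0,"ay": 0,"az": 0,"claw": 0},
  ],
)

```text
time_s: 5.38
ee_pos: [0.5497, -0.0179, 0.0388]
eef_rot: [-3.14, -0.002, 1.62]
force: [-0.1, 0.2, -5.8]
grip_width: 0.0118
```

>>> step_arm(
  steps=[
    {"x": 0,"y": 0,"z": 0.0008,"ax": 0,"ay": 0,"az": 0,"claw": 0},
    {"x": 0,"y": 0,"z": 0,"ax": 0,"ay": 0,"az": 0,"claw": 0},
  ],
)

```text
time_s: 5.55
ee_pos: [0.5498, -0.0179, 0.039]
eef_rot: [-3.14, -0.002, 1.62]
force: [-0.3, -0.7, -7.9]
grip_width: 0.0118
```

>>> step_arm(
  steps=[
    {"x": 0,"y": 0,"z": 0.0025,"ax": 0,"ay": 0,"az": 0,"claw": 0},
    {"x": 0,"y": 0,"z": 0,"ax": 0,"ay": 0,"az": 0,"claw": 0},
  ],
)

```text
time_s: 5.72
ee_pos: [0.5502, -0.0178, 0.0395]
eef_rot: [-3.142, -0.001, 1.62]
force: [0.1, -0.2, -8.0]
grip_width: 0.0115
```

>>> step_arm(
  steps=[
    {"x": 0,"y": 0,"z": 0.002,"ax": 0,"ay": 0,"az": 0,"claw": 0.03},
    {"x": 0,"y": 0,"z": 0,"ax": 0,"ay": 0,"az": 0,"claw": 0.04},
    {"x": 0,"y": 0,"z": 0,"ax": 0,"ay": 0,"az": 0,"claw": 0.04},
    {"x": 0,"y": 0,"z": 0,"ax": 0,"ay": 0,"az": 0,"claw": 0.04},
  ],
)

```text
time_s: 6.05
ee_pos: [0.5523, -0.0181, 0.0392]
eef_rot: [3.136, -0.0, 1.62]
force: [-0.1, 0.7, 0.3]
grip_width: 0.0347
```

>>> step_arm(
  steps=[
    {"x": 0,"y": 0,"z": -0.02,"ax": 0,"ay": 0,"az": 0,"claw": 0.04},
    {"x": 0,"y": 0,"z": -0.035,"ax": 0,"ay": 0,"az": 0,"claw": 0.05},
    {"x": 0,"y": 0,"z": -0.035,"ax": 0,"ay": 0,"az": 0,"claw": 0.07},
    {"x": 0,"y": 0,"z": -0.035,"ax": 0,"ay": 0,"az": 0,"claw": 0.07},
    {"x": 0,"y": 0,"z": -0.035,"ax": 0,"ay": 0,"az": 0,"claw": 0.07},
  ],
)

```text
time_s: 6.47
ee_pos: [0.5485, -0.0181, 0.1977]
eef_rot: [-3.134, -0.002, 1.62]
force: [0.6, -0.4, 0.2]
grip_width: 0.063
```

Run:
```python
from h import *
o,p,d,X=snap('wrist','w4');print(o['ee_pos'],o['eef_rot'],o['qpos'])
```

```text
[ 0.54852169 -0.0180628   0.19772367] [-3.13430365e+00 -2.33232041e-03  1.61997664e+00] [-1.00259736e-01  3.08018039e-01  1.52874757e+00  1.26298804e-03
  1.31238226e+00 -1.49775912e-01]
```

View pics/w4.png

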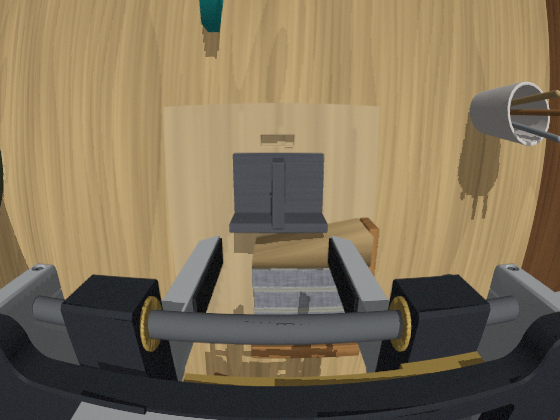

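The fourth notch is now visible and empty at (278,138), and the stop sits one notch nearer the books at (278,190). Next I'll check its height and tilt, and measure the board.

Run:
```python
from h import *
X=np.load('w4.npz')['X']
for v in range(160,212,8):
    r=X[v,262:300];m=r[:,2]>0.045;q=r[m]
    if len(q)>2: print(v,m.sum(),((q[0]+q[-1])/2).round(4))
print('upright')
for u in range(235,326,15):
    c=X[200:240,u];m=c[:,2]>0.055;q=c[m]
    if len(q)>2: print(u,q[0].round(4),q[-1].round(4),np.nanmean(q[:,2]).round(4))
r=X[226,220:340];m=r[:,2]>0.058;q=r[m];print('ends',q[0].round(4),q[-1].round(4))
print('foot', X[180,245],X[180,310], 'base',X[180,210],X[180,350],X[140,278])
print('board')
for u in range(255,362,10):
    c=X[215:275,u]; m=(c[:,2]>0.072)&(c[:,1]<-0.04); 
    k=np.where(m)[0]
    if len(k):print(u,k[0]+215,c[k[0]].round(4))
# tray edge
P=[]
for u in range(175,370,10):
    c=X[95:125,u];k=np.where(c[:,2]>0.009)[0];P.append(c[k[0],:2])
P=np.array(P);f=cv2.fitLine(P.astype(np.float32),cv2.DIST_HUBER,0,.001,.001).ravel();print(f,np.arctan2(f[1],f[0]))
```

```text
160 11 [0.5489 0.0182 0.0459]
168 11 [0.5491 0.0133 0.0707]
176 11 [0.5495 0.0054 0.0694]
184 11 [ 0.5499 -0.0024  0.0692]
192 10 [ 0.5508 -0.0101  0.0702]
200 11 [ 0.5507 -0.0183  0.0691]
208 12 [ 0.5506 -0.026   0.0706]
upright
235 [ 0.5074 -0.045   0.0559] [ 0.5087 -0.0547  0.0658] 0.0641
250 [ 0.523  -0.0444  0.0551] [ 0.5241 -0.0539  0.0657] 0.0646
265 [ 0.5386 -0.0432  0.0562] [ 0.5393 -0.0534  0.0645] 0.0641
280 [ 0.5526 -0.0179  0.07  ] [ 0.5545 -0.0524  0.0652] 0.0692
295 [ 0.5695 -0.0416  0.0563] [ 0.5697 -0.0514  0.066 ] 0.0645
310 [ 0.5852 -0.0412  0.0552] [ 0.5867 -0.0617  0.0565] 0.0636
325 [ 0.6003 -0.0401  0.0599] [ 0.6014 -0.0582  0.0642] 0.0639
ends [ 0.5025 -0.0486  0.0658] [ 0.6021 -0.0441  0.0641]
foot [ 0.51370143 -0.0082609   0.02338261] [ 0.58549233 -0.00449711  0.02415902] base [ 0.47265808 -0.01127726  0.01601899] [ 0.63254522 -0.00307709  0.0163067 ] [0.5480532  0.03669989 0.00621378]
board
255 256 [ 0.5304 -0.0761  0.0749]
265 254 [ 0.5404 -0.074   0.0733]
275 252 [ 0.5504 -0.071   0.0739]
285 250 [ 0.5604 -0.069   0.0723]
295 248 [ 0.5702 -0.0657  0.0739]
305 246 [ 0.5803 -0.0636  0.0726]
315 244 [ 0.5902 -0.0609  0.0728]
325 243 [ 0.6    -0.0588  0.0746]
345 238 [ 0.6204 -0.0534  0.0725]
355 237 [ 0.6305 -0.0516  0.0733]
[0.99882424 0.04847855 0.51488924 0.0768088 ] 0.048497558
```

```bash
python3 plan.py 0.42 0.345 0.20 0.17
```

```text
n 13 dist [-0.1309  0.3632 -0.0053] rotvec [ 0.09 -0.15 83.09]
{"x":0.0284,"y":-0.0087,"z":0.0004,"ax":0.0,"ay":-0.0,"az":6.4},{"x":0.0273,"y":-0.0118,"z":0.0004,"ax":0.0,"ay":-0.0,"az":6.4},{"x":0.0258,"y":-0.0148,"z":0.0004,"ax":0.0,"ay":-0.0,"az":6.4},{"x":0.0240,"y":-0.0175,"z":0.0004,"ax":0.0,"ay":-0.0,"az":6.4},{"x":0.0219,"y":-0.0201,"z":0.0004,"ax":0.0,"ay":-0.0,"az":6.4},
{"x":0.0195,"y":-0.0224,"z":0.0004,"ax":0.0,"ay":-0.0,"az":6.4},{"x":0.0169,"y":-0.0244,"z":0.0004,"ax":0.0,"ay":-0.0,"az":6.4},{"x":0.0141,"y":-0.0262,"z":0.0004,"ax":0.0,"ay":-0.0,"az":6.4},{"x":0.0111,"y":-0.0276,"z":0.0004,"ax":0.0,"ay":-0.0,"az":6.4},{"x":0.0079,"y":-0.0286,"z":0.0004,"ax":0.0,"ay":-0.0,"az":6.4},
{"x":0.0047,"y":-0.0293,"z":0.0004,"ax":0.0,"ay":-0.0,"az":6.4},{"x":0.0014,"y":-0.0297,"z":0.0004,"ax":0.0,"ay":-0.0,"az":6.4},{"x":-0.0019,"y":-0.0296,"z":0.0004,"ax":0.0,"ay":-0.0,"az":6.4},
```

>>> step_arm(
  steps=[
    {"x": 0.028,"y": -0.009,"z": 0,"ax": 0,"ay": 0,"az": 6.4,"claw": 0.094},
    {"x": 0.027,"y": -0.012,"z": 0,"ax": 0,"ay": 0,"az": 6.4,"claw": 0.094},
    {"x": 0.026,"y": -0.015,"z": 0,"ax": 0,"ay": 0,"az": 6.4,"claw": 0.094},
    {"x": 0.024,"y": -0.0175,"z": 0,"ax": 0,"ay": 0,"az": 6.4,"claw": 0.094},
    {"x": 0.022,"y": -0.02,"z": 0,"ax": 0,"ay": 0,"az": 6.4,"claw": 0.094},
  ],
)

```text
time_s: 6.93
ee_pos: [0.5023, 0.1217, 0.2096]
eef_rot: [3.13, -0.008, 1.037]
force: [-0.7, 0.4, 0.5]
grip_width: 0.0935
```

>>> step_arm(
  steps=[
    {"x": 0.02,"y": -0.022,"z": 0,"ax": 0,"ay": 0,"az": 6.4,"claw": 0.094},
    {"x": 0.017,"y": -0.024,"z": 0,"ax": 0,"ay": 0,"az": 6.4,"claw": 0.094},
    {"x": 0.014,"y": -0.026,"z": 0,"ax": 0,"ay": 0,"az": 6.4,"claw": 0.094},
    {"x": 0.011,"y": -0.028,"z": 0,"ax": 0,"ay": 0,"az": 6.4,"claw": 0.094},
    {"x": 0.008,"y": -0.029,"z": 0,"ax": 0,"ay": 0,"az": 6.4,"claw": 0.094},
  ],
)

```text
time_s: 7.35
ee_pos: [0.4552, 0.2705, 0.2092]
eef_rot: [3.135, -0.017, 0.448]
force: [1.0, 0.0, 0.1]
grip_width: 0.0938
```

>>> step_arm(
  steps=[
    {"x": 0.005,"y": -0.029,"z": 0,"ax": 0,"ay": 0,"az": 6.4,"claw": 0.094},
    {"x": 0.001,"y": -0.03,"z": 0,"ax": 0,"ay": 0,"az": 6.4,"claw": 0.094},
    {"x": -0.002,"y": -0.03,"z": 0,"ax": 0,"ay": 0,"az": 6.4,"claw": 0.094},
    {"x": 0,"y": 0,"z": 0,"ax": 0,"ay": 0,"az": 0,"claw": 0.094},
  ],
)

```text
time_s: 7.68
ee_pos: [0.4267, 0.3647, 0.2084]
eef_rot: [-3.14, -0.019, 0.089]
force: [-0.4, -0.2, 0.2]
grip_width: 0.0941
```

Run:
```python
from h import *
o,p,d,X=snap('wrist','w5');print(o['ee_pos'],o['eef_rot'],o['qpos'])
```

```text
[0.42669312 0.36474799 0.2083749 ] [-3.13985001 -0.01933102  0.08934362] [ 0.64626291  0.31288552  1.49731371 -0.0090341   1.31407198  2.12991698]
```

View pics/w5.png

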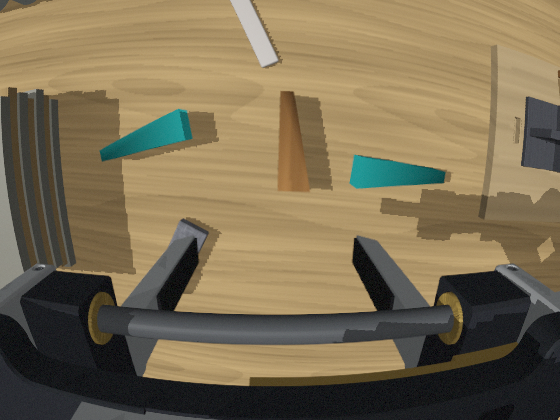

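The brown wedge sits at (293,142) with its thin end at the far side (287,92) and its butt at row 191. The turquoise look-alikes are at (150,135) and (400,172), and I'm leaving both alone. Fitting its pose.

```bash
cat > wed.py <<'E'
from h import *
from scipy.optimize import least_squares
def wedge(tag,box,zlo,zhi):
    D=np.load(tag+'.npz');X,p=D['X'],D['p'].astype(int)
    r0,r1,c0,c1=box
    m=np.zeros(X.shape[:2],bool);m[r0:r1,c0:c1]=True
    m&=(X[...,2]>zlo)&(X[...,2]<zhi)
    n,l,s,c=cv2.connectedComponentsWithStats(m.astype(np.uint8));k=1+np.argmax(s[1:,4]);m=l==k
    cs,_=cv2.findContours(m.astype(np.uint8),cv2.RETR_EXTERNAL,cv2.CHAIN_APPROX_NONE)
    C=max(cs,key=len)[:,0];P=X[C[:,1],C[:,0]][:,:2]
    V=np.array([[-.055,.0125],[.055,.0125],[.055,-.0015],[-.055,-.0235]])
    def res(q):
        c,s_=np.cos(q[2]),np.sin(q[2]);L=(P-q[:2])@np.array([[c,-s_],[s_,c]])
        e=[cv2.pointPolygonTest((V*1000).astype(np.float32),(float(a[0]*1000),float(a[1]*1000)),True) for a in L]
        return np.array(e)-0.3
    q=least_squares(res,[*(P.mean(0)),0.07],loss='soft_l1',x_scale=[.01,.01,.1],diff_step=1e-4).x
    print(s[k],'wedge mid',q.round(4),'rms mm',np.sqrt((res(q)**2).mean()).round(2),'z',np.median(X[m][:,2]).round(4))
    return q
if __name__=='__main__': wedge('w5',(80,205,260,330),0.026,0.048)
E
python3 wed.py
```

```text
[ 277   91   33  102 2331] wedge mid [0.4862 0.3538 0.0554] rms mm 0.42 z 0.0362
```

```bash
python3 plan.py 0.4495 0.348 0.07 0.154
```

```text
n 4 dist [ 0.0222 -0.015  -0.1383] rotvec [-0.02 -1.1  -3.29]
{"x":0.0045,"y":0.0043,"z":0.0347,"ax":-0.0,"ay":-0.3,"az":-0.8},{"x":0.0046,"y":0.0044,"z":0.0346,"ax":-0.0,"ay":-0.3,"az":-0.8},{"x":0.0047,"y":0.0044,"z":0.0346,"ax":-0.0,"ay":-0.3,"az":-0.8},{"x":0.0048,"y":0.0045,"z":0.0346,"ax":-0.0,"ay":-0.3,"az":-0.8},
```

>>> step_arm(
  steps=[
    {"x": 0.0045,"y": 0.0043,"z": 0.035,"ax": 0,"ay": -0.3,"az": -0.8,"claw": 0.08},
    {"x": 0.0045,"y": 0.0043,"z": 0.035,"ax": 0,"ay": -0.3,"az": -0.8,"claw": 0.07},
    {"x": 0.0045,"y": 0.0043,"z": 0.035,"ax": 0,"ay": -0.3,"az": -0.8,"claw": 0.07},
    {"x": 0.0045,"y": 0.0043,"z": 0.03,"ax": 0,"ay": -0.3,"az": -0.8,"claw": 0.07},
    {"x": 0,"y": 0,"z": 0,"ax": 0,"ay": 0,"az": 0,"claw": 0.07},
  ],
  grip_force=30,
)

```text
time_s: 8.15
ee_pos: [0.4519, 0.3468, 0.0709]
eef_rot: [-3.138, -0.005, 0.166]
force: [-0.3, -0.2, -0.2]
grip_width: 0.0699
```

```bash
python3 plan.py 0.4495 0.348 0.008 0.154
```

```text
n 2 dist [-0.0024  0.0012 -0.0629] rotvec [-0.2  -0.27  0.7 ]
{"x":-0.0012,"y":-0.0007,"z":0.0314,"ax":-0.1,"ay":-0.1,"az":0.4},{"x":-0.0012,"y":-0.0007,"z":0.0314,"ax":-0.1,"ay":-0.1,"az":0.4},
```

>>> step_arm(
  steps=[
    {"x": -0.0015,"y": -0.001,"z": 0.025,"ax": -0.1,"ay": -0.1,"az": 0.4,"claw": 0.065},
    {"x": -0.001,"y": -0.0005,"z": 0.023,"ax": -0.1,"ay": -0.1,"az": 0.3,"claw": 0.065},
    {"x": 0,"y": 0,"z": 0.01,"ax": 0,"ay": 0,"az": 0,"claw": 0.065},
    {"x": 0,"y": 0,"z": 0,"ax": 0,"ay": 0,"az": 0,"claw": 0.065},
  ],
)

```text
time_s: 8.48
ee_pos: [0.452, 0.3467, 0.0151]
eef_rot: [-3.14, -0.005, 0.155]
force: [0.0, 0.3, 0.2]
grip_width: 0.0652
```

```bash
python3 plan.py 0.4495 0.348 0.008 0.154; python3 -c "
from h import *
o,p,d,X=snap('wrist','w6')"
```

```text
n 1 dist [-0.0025  0.0013 -0.0071] rotvec [-0.06 -0.27  0.03]
{"x":-0.0023,"y":-0.0017,"z":0.0071,"ax":-0.1,"ay":-0.3,"az":0.0},
```

View pics/w6.png

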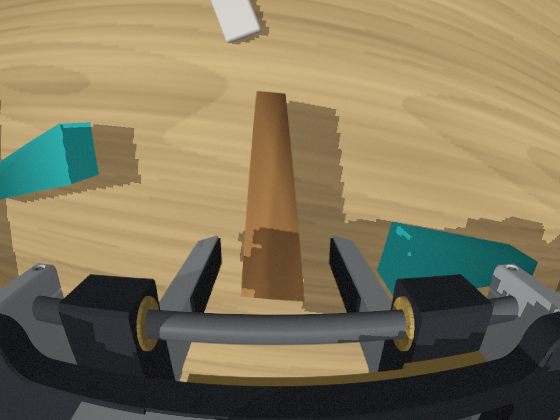

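The fingers straddle the wedge's thick part, butt at (272,298). The turquoise piece on the right clears the finger by about 30 mm (y=0.273 against 0.303). Lowering and closing.

>>> step_arm(
  steps=[
    {"x": -0.0023,"y": -0.0017,"z": 0.007,"ax": -0.1,"ay": -0.2,"az": 0,"claw": 0.065},
    {"x": 0,"y": 0,"z": 0,"ax": 0,"ay": 0,"az": 0,"claw": 0.05},
    {"x": 0,"y": 0,"z": 0,"ax": 0,"ay": 0,"az": 0,"claw": 0.04},
  ],
)

```text
time_s: 8.78
ee_pos: [0.4516, 0.3496, 0.0134]
eef_rot: [-3.139, -0.008, 0.155]
force: [0.1, -0.6, 0.8]
grip_width: 0.0549
```

>>> step_arm(
  steps=[
    {"x": 0,"y": 0,"z": 0,"ax": 0,"ay": 0,"az": 0,"claw": 0.015},
    {"x": 0,"y": 0,"z": 0,"ax": 0,"ay": 0,"az": 0,"claw": 0.015},
    {"x": 0,"y": 0,"z": 0,"ax": 0,"ay": 0,"az": 0,"claw": 0.015},
    {"x": 0,"y": 0,"z": 0,"ax": 0,"ay": 0,"az": 0,"claw": 0.015},
  ],
)

```text
time_s: 9.12
ee_pos: [0.4526, 0.3504, 0.016]
eef_rot: [-3.138, -0.011, 0.156]
force: [0.3, 0.5, 0.5]
grip_width: 0.0318
```

The hold rows have drifted up, so the pads are near the wedge's top. I'll reopen a little, lower, and grip again.

>>> step_arm(
  steps=[
    {"x": 0,"y": 0,"z": 0,"ax": 0,"ay": 0,"az": 0,"claw": 0.05},
    {"x": -0.002,"y": 0.0015,"z": 0.005,"ax": 0,"ay": -0.3,"az": 0,"claw": 0.05},
    {"x": -0.001,"y": 0,"z": 0.004,"ax": 0,"ay": -0.3,"az": 0,"claw": 0.05},
    {"x": 0,"y": 0,"z": 0.002,"ax": 0,"ay": 0,"az": 0,"claw": 0.05},
  ],
)

```text
time_s: 9.45
ee_pos: [0.4499, 0.3485, 0.0047]
eef_rot: [-3.137, -0.001, 0.156]
force: [-0.3, 1.0, -0.1]
grip_width: 0.0497
```

>>> step_arm(
  steps=[
    {"x": 0,"y": 0,"z": 0,"ax": 0,"ay": 0,"az": 0,"claw": 0.015},
    {"x": 0,"y": 0,"z": 0,"ax": 0,"ay": 0,"az": 0,"claw": 0.015},
    {"x": 0,"y": 0,"z": 0,"ax": 0,"ay": 0,"az": 0,"claw": 0.015},
    {"x": 0,"y": 0,"z": 0,"ax": 0,"ay": 0,"az": 0,"claw": 0.015},
    {"x": 0,"y": 0,"z": 0,"ax": 0,"ay": 0,"az": 0,"claw": 0.015},
  ],
  grip_force=30,
)

```text
time_s: 9.87
ee_pos: [0.4494, 0.3481, 0.0034]
eef_rot: [-3.138, 0.001, 0.156]
force: [-0.1, 0.2, -0.3]
grip_width: 0.0328
```

```bash
python3 -c "
from h import *
o,p,d,X=snap('wrist','w7');print(o['ee_pos'],o['eef_rot'])"
```

```text
[0.44941901 0.34813104 0.0034121 ] [-3.13802663e+00  1.39347846e-03  1.55955672e-01]
```

View pics/w7.png

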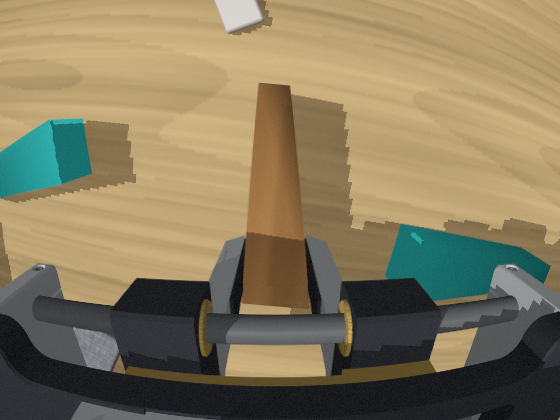

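>>> step_arm(
  steps=[
    {"x": 0,"y": 0,"z": -0.01,"ax": 0,"ay": 0,"az": 0,"claw": 0.015},
    {"x": 0,"y": 0,"z": -0.03,"ax": 0,"ay": 0,"az": 0,"claw": 0.015},
    {"x": 0,"y": 0,"z": -0.035,"ax": 0,"ay": 0,"az": 0,"claw": 0.015},
    {"x": 0,"y": 0,"z": -0.03,"ax": 0,"ay": 0,"az": 0,"claw": 0.015},
    {"x": 0,"y": 0,"z": 0,"ax": 0,"ay": 0,"az": 0,"claw": 0.015},
  ],
)

```text
time_s: 10.33
ee_pos: [0.4486, 0.3471, 0.1138]
eef_rot: [-3.14, 0.005, 0.156]
force: [-0.1, 0.4, 0.5]
grip_width: 0.0331
```

```bash
python3 plan.py 0.431 -0.078 0.11 0.147;python3 -c "
from h import *
o,p,d,X=snap('wrist','w8');print(o['ee_pos'],o['eef_rot'])
# wedge top height along
for v in range(80,300,20):
  r=X[v,230:330];m=(r[:,2]>o['ee_pos'][2]+.01)&(r[:,2]<o['ee_pos'][2]+.06)
  if m.any(): q=r[m];print(v,q[0].round(4),q[-1].round(4))
"
```

```text
n 11 dist [-0.0176 -0.4251 -0.0038] rotvec [-0.11  0.27  0.51]
{"x":-0.0076,"y":0.0379,"z":0.0003,"ax":-0.0,"ay":0.0,"az":0.0},{"x":-0.0076,"y":0.0379,"z":0.0003,"ax":-0.0,"ay":0.0,"az":0.0},{"x":-0.0075,"y":0.0379,"z":0.0003,"ax":-0.0,"ay":0.0,"az":0.0},{"x":-0.0075,"y":0.0379,"z":0.0003,"ax":-0.0,"ay":0.0,"az":0.0},{"x":-0.0075,"y":0.0380,"z":0.0003,"ax":-0.0,"ay":0.0,"az":0.0},
{"x":-0.0074,"y":0.0380,"z":0.0003,"ax":-0.0,"ay":0.0,"az":0.0},{"x":-0.0074,"y":0.0380,"z":0.0003,"ax":-0.0,"ay":0.0,"az":0.0},{"x":-0.0074,"y":0.0380,"z":0.0003,"ax":-0.0,"ay":0.0,"az":0.0},{"x":-0.0073,"y":0.0380,"z":0.0003,"ax":-0.0,"ay":0.0,"az":0.0},{"x":-0.0073,"y":0.0380,"z":0.0003,"ax":-0.0,"ay":0.0,"az":0.0},
{"x":-0.0073,"y":0.0380,"z":0.0003,"ax":-0.0,"ay":0.0,"az":0.0},[0.44864783 0.34711749 0.11378891] [-3.13956972  0.00469252  0.15596232]
100 [0.5314 0.3677 0.1462] [0.5338 0.3528 0.1457]
120 [0.5224 0.3672 0.1466] [0.525  0.3506 0.1476]
140 [0.5133 0.3664 0.1455] [0.5162 0.3487 0.1472]
160 [0.5042 0.3659 0.1457] [0.5075 0.3464 0.1481]
180 [0.4951 0.3655 0.1469] [0.4984 0.3438 0.1463]
200 [0.4855 0.3647 0.1463] [0.4894 0.3413 0.147 ]
220 [0.4754 0.3643 0.1455] [0.4797 0.3386 0.1461]
240 [0.465  0.3635 0.1449] [0.4701 0.3364 0.147 ]
260 [0.4556 0.3697 0.1503] [0.463  0.3224 0.1503]
280 [0.4558 0.3671 0.1706] [0.462  0.3252 0.1699]
```

View pics/w8.png

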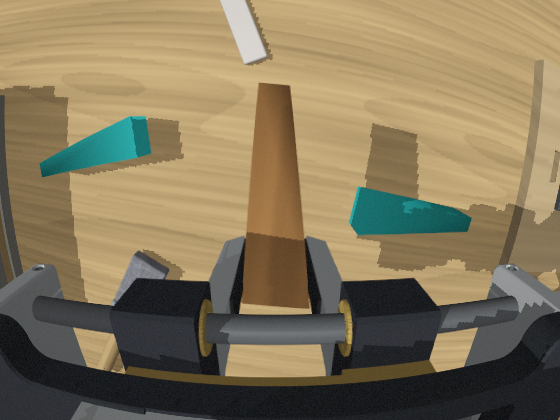

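The wedge is held level, its thin end at (274,84). Carrying it over the apron.

>>> step_arm(
  steps=[
    {"x": -0.0075,"y": 0.038,"z": 0,"ax": 0,"ay": 0,"az": 0,"claw": 0.015},
    {"x": -0.0075,"y": 0.038,"z": 0,"ax": 0,"ay": 0,"az": 0,"claw": 0.015},
    {"x": -0.0075,"y": 0.038,"z": 0,"ax": 0,"ay": 0,"az": 0,"claw": 0.015},
    {"x": -0.0075,"y": 0.038,"z": 0,"ax": 0,"ay": 0,"az": 0,"claw": 0.015},
    {"x": -0.0075,"y": 0.038,"z": 0,"ax": 0,"ay": 0,"az": 0,"claw": 0.015},
  ],
)

```text
time_s: 10.8
ee_pos: [0.4378, 0.1514, 0.1087]
eef_rot: [-3.14, 0.008, 0.165]
force: [0.9, -0.3, -0.6]
grip_width: 0.0327
```

>>> step_arm(
  steps=[
    {"x": -0.0075,"y": 0.038,"z": 0,"ax": 0,"ay": 0,"az": 0,"claw": 0.015},
    {"x": -0.0075,"y": 0.038,"z": 0,"ax": 0,"ay": 0,"az": 0,"claw": 0.015},
    {"x": -0.0075,"y": 0.038,"z": 0,"ax": 0,"ay": 0,"az": 0,"claw": 0.015},
    {"x": -0.0075,"y": 0.03,"z": 0,"ax": 0,"ay": 0,"az": 0,"claw": 0.015},
    {"x": 0,"y": 0,"z": 0,"ax": 0,"ay": 0,"az": 0,"claw": 0.015},
  ],
)

```text
time_s: 11.22
ee_pos: [0.4269, -0.0069, 0.1057]
eef_rot: [-3.14, 0.014, 0.162]
force: [-0.4, 0.8, -0.2]
grip_width: 0.0331
```

```bash
python3 plan.py 0.431 -0.078 0.06 0.147
```

```text
n 3 dist [ 0.0041 -0.0711 -0.0457] rotvec [-0.09  0.79  0.85]
{"x":-0.0023,"y":0.0236,"z":0.0152,"ax":-0.0,"ay":0.3,"az":0.3},{"x":-0.0022,"y":0.0236,"z":0.0152,"ax":-0.0,"ay":0.3,"az":0.3},{"x":-0.0022,"y":0.0236,"z":0.0152,"ax":-0.0,"ay":0.3,"az":0.3},
```

>>> step_arm(
  steps=[
    {"x": -0.0022,"y": 0.024,"z": 0.01,"ax": 0,"ay": 0.3,"az": 0.3,"claw": 0.015},
    {"x": -0.0022,"y": 0.024,"z": 0.01,"ax": 0,"ay": 0.3,"az": 0.3,"claw": 0.015},
    {"x": -0.0022,"y": 0.024,"z": 0.01,"ax": 0,"ay": 0.3,"az": 0.3,"claw": 0.015},
    {"x": 0,"y": 0,"z": 0,"ax": 0,"ay": 0,"az": 0,"claw": 0.015},
    {"x": 0,"y": 0,"z": 0,"ax": 0,"ay": 0,"az": 0,"claw": 0.015},
  ],
)

```text
time_s: 11.63
ee_pos: [0.4293, -0.0826, 0.0722]
eef_rot: [-3.138, 0.0, 0.142]
force: [-0.1, 0.3, -0.3]
grip_width: 0.0333
```

```bash
python3 plan.py 0.431 -0.078 0.022 0.147; python3 -c "
from h import *
o,p,d,X=snap('wrist','w9');print(o['ee_pos'],o['eef_rot'])"
```

```text
n 2 dist [ 0.0017  0.0046 -0.0502] rotvec [-0.19  0.02 -0.29]
{"x":0.0012,"y":-0.0020,"z":0.0251,"ax":-0.1,"ay":0.0,"az":-0.1},{"x":0.0012,"y":-0.0021,"z":0.0251,"ax":-0.1,"ay":0.0,"az":-0.1},[ 0.4293085  -0.08255163  0.07216997] [-3.13819375e+00  2.75842194e-04  1.41981312e-01]
```

View pics/w9.png

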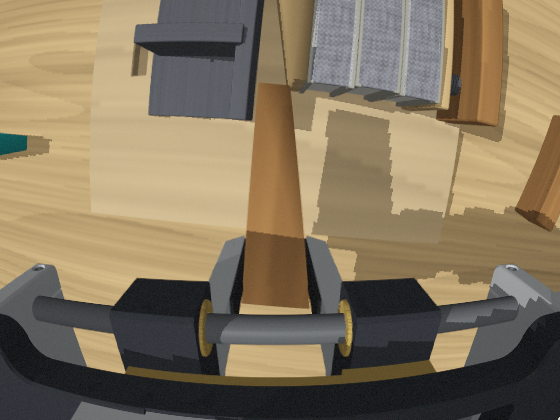

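The wedge tip at (272,85) is in line with the gap between the stop (255,110) and the board (283,70). Lowering.

>>> step_arm(
  steps=[
    {"x": 0.001,"y": -0.003,"z": 0.02,"ax": -0.1,"ay": 0,"az": -0.1,"claw": 0.015},
    {"x": 0.001,"y": -0.002,"z": 0.015,"ax": 0,"ay": 0,"az": -0.1,"claw": 0.015},
    {"x": 0,"y": 0,"z": 0,"ax": 0,"ay": 0,"az": 0,"claw": 0.015},
  ],
)

```text
time_s: 11.93
ee_pos: [0.4312, -0.0747, 0.037]
eef_rot: [-3.141, -0.001, 0.148]
force: [-1.2, -2.6, -2.2]
grip_width: 0.033
```

```bash
python3 plan.py 0.431 -0.078 0.022 0.147
```

```text
n 1 dist [-0.0002 -0.0033 -0.015 ] rotvec [-0.05 -0.08  0.06]
{"x":-0.0007,"y":0.0032,"z":0.0150,"ax":-0.0,"ay":-0.1,"az":0.1},
```

>>> step_arm(
  steps=[
    {"x": -0.002,"y": 0.0035,"z": 0.003,"ax": 0,"ay": 0,"az": 0,"claw": 0.015},
    {"x": 0,"y": 0,"z": 0,"ax": 0,"ay": 0,"az": 0,"claw": 0.015},
  ],
)

```text
time_s: 12.1
ee_pos: [0.4297, -0.0773, 0.0344]
eef_rot: [-3.14, -0.001, 0.151]
force: [-0.4, 0.3, -0.4]
grip_width: 0.0328
```

```bash
python3 plan.py 0.431 -0.078 0.022 0.147; python3 -c "
from h import *
o,p,d,X=snap('wrist','w10');print(o['force'],o['eef_rot'])"
```

```text
n 1 dist [ 0.0013 -0.0007 -0.0124] rotvec [-0.07 -0.04  0.21]
{"x":0.0012,"y":0.0009,"z":0.0124,"ax":-0.1,"ay":-0.0,"az":0.2},[-0.42931345  0.34740653 -0.43673432] [-3.14044748e+00 -6.67240388e-04  1.50622386e-01]
```

View pics/w10.png

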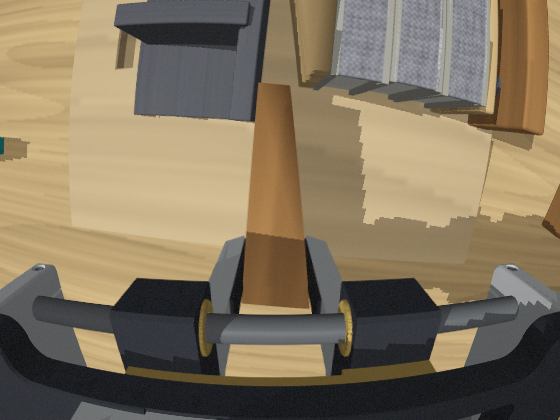

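```bash
cat > gap.py <<'E'
from h import *
import sys
tag=sys.argv[1]
X=np.load(tag+'.npz')['X']
S=np.array([0.5023,-0.0555]);t=.0487;ex=np.array([np.cos(t),np.sin(t)]);ey=np.array([-ex[1],ex[0]])
D=X[...,:2]-S; a=D@ex;b=D@ey;z=X[...,2]   # relative to nominal stop_end, tray axes
hi=float(sys.argv[2]); 
for v in range(0,260,10):
    m=(abs(z[v,200:340]-hi)<0.008); cols=np.where(m)[0]+200
    s=''
    if len(cols): s=' '.join(f'({u}: {a[v,u]*1e3:.1f},{b[v,u]*1e3:.1f},{z[v,u]*1e3:.0f})' for u in (cols[0],cols[-1]))
    print(v,s)
E
python3 gap.py w10 0.067
```

```text
0 (200: 55.7,28.6,70) (299: 58.4,-16.0,70)
10 (200: 49.8,27.4,72) (301: 52.6,-17.2,73)
20 (200: 45.5,27.3,70) (302: 47.3,-18.0,74)
30 (228: 44.0,15.8,59) (303: 42.7,-18.9,74)
40 (237: 37.4,9.9,66) (304: 39.1,-19.9,71)
50 (237: 32.7,9.4,66) (306: 33.7,-21.0,74)
60 (236: 28.1,9.5,65) (306: 29.5,-21.5,73)
70 (234: 23.1,9.7,66) (307: 25.0,-22.4,73)
80 (233: 18.4,9.7,66) (331: 23.0,-34.1,67)
90 (233: 13.8,9.2,66) (290: 16.0,-16.3,67)
100 (231: 9.1,9.5,67) (291: 11.5,-17.2,67)
110 (230: 4.5,9.7,65) (292: 7.0,-18.0,68)
120 (237: 0.2,6.1,65) (293: 2.6,-19.1,66)
130 (254: -3.6,-2.1,67) (294: -1.8,-19.9,67)
140 (253: -8.1,-2.1,68) (294: -6.3,-20.4,66)
150 (253: -12.6,-2.6,68) (295: -10.7,-21.3,68)
160 (252: -17.3,-2.4,67) (296: -15.2,-22.3,68)
170 (251: -21.9,-2.4,67) (297: -19.8,-23.3,67)
180 (250: -26.7,-2.3,66) (298: -24.2,-24.2,68)
190 (250: -31.3,-2.8,67) (299: -29.2,-25.4,66)
200 (249: -35.9,-2.7,68) (300: -33.6,-26.3,67)
210 (248: -40.8,-2.6,67) (301: -38.3,-27.3,67)
220 (247: -45.7,-2.6,67) (302: -43.0,-28.4,68)
230 (247: -50.6,-2.9,68) (302: -47.9,-29.0,68)
240 (246: -55.6,-2.9,68) (303: -53.1,-30.2,67)
250 (245: -61.3,-2.7,67) (304: -58.5,-31.4,66)
```

Good clearance: the straight face is 2.5 mm off the stop and parallel to it. Lowering to the base.

>>> step_arm(
  steps=[
    {"x": 0.001,"y": -0.0005,"z": 0.007,"ax": 0,"ay": 0,"az": 0.2,"claw": 0.015},
    {"x": 0,"y": 0,"z": 0.004,"ax": 0,"ay": 0,"az": 0,"claw": 0.015},
    {"x": 0,"y": 0,"z": 0,"ax": 0,"ay": 0,"az": 0,"claw": 0.015},
  ],
)

```text
time_s: 12.4
ee_pos: [0.4321, -0.0766, 0.0247]
eef_rot: [3.141, -0.004, 0.147]
force: [-0.5, -0.4, -1.0]
grip_width: 0.0331
```

```bash
python3 plan.py 0.431 -0.078 0.021 0.147
```

```text
n 1 dist [-0.0011 -0.0014 -0.0037] rotvec [ 0.02 -0.26 -0.02]
{"x":-0.0013,"y":0.0013,"z":0.0037,"ax":0.0,"ay":-0.3,"az":-0.0},
```

>>> step_arm(
  steps=[
    {"x": 0.004,"y": 0.0015,"z": 0.002,"ax": 0,"ay": -0.2,"az": 0,"claw": 0.015},
    {"x": 0.006,"y": 0.0008,"z": 0,"ax": 0,"ay": 0,"az": 0,"claw": 0.015},
    {"x": 0.006,"y": 0.0006,"z": 0,"ax": 0,"ay": 0,"az": 0,"claw": 0.015},
    {"x": 0,"y": 0,"z": 0,"ax": 0,"ay": 0,"az": 0,"claw": 0.015},
  ],
)

```text
time_s: 12.73
ee_pos: [0.4504, -0.0773, 0.0229]
eef_rot: [3.141, -0.001, 0.146]
force: [-0.8, -0.2, -0.9]
grip_width: 0.033
```

```bash
python3 plan.py 0.451 -0.077 0.021 0.147;python3 -c "
from h import *
o,p,d,X=snap('wrist','w11');print(o['force'],o['eef_rot'])"; python3 gap.py w11 0.057
```

```text
n 1 dist [ 0.0006  0.0003 -0.0019] rotvec [ 0.03 -0.08 -0.05]
{"x":0.0006,"y":-0.0002,"z":0.0019,"ax":0.0,"ay":-0.1,"az":-0.0},[-0.8236678  -0.2083849  -0.87780347] [ 3.14101865e+00 -1.32616942e-03  1.46173091e-01]
0 (235: 74.4,9.9,65) (287: 77.3,-12.2,62)
10 (253: 69.9,1.6,65) (288: 72.1,-13.1,63)
20 (244: 65.0,5.0,65) (290: 66.9,-14.4,64)
30 (239: 60.3,6.6,65) (290: 63.4,-14.9,60)
40 (244: 56.0,4.0,64) (292: 57.7,-16.1,65)
50 (253: 52.3,-0.0,62) (293: 53.4,-16.9,64)
60 (252: 47.5,-0.1,63) (294: 48.8,-17.7,65)
70 (205: 43.9,22.6,50) (295: 44.5,-18.6,65)
80 (250: 38.6,-0.2,64) (295: 41.1,-19.2,59)
90 (249: 34.2,-0.2,64) (296: 37.2,-20.4,54)
100 (241: 29.7,2.6,65) (298: 32.1,-21.2,62)
110 (247: 25.7,-0.0,62) (299: 27.8,-22.1,62)
120 (237: 21.1,3.6,64) (315: 24.3,-29.2,64)
130 (228: 16.5,7.0,65) (294: 18.9,-21.2,56)
140 (221: 12.1,9.6,65) (294: 14.4,-21.7,56)
150 (232: 8.1,4.7,65) (295: 9.9,-22.7,55)
160 (219: 3.4,9.9,65) (296: 5.4,-23.6,55)
170 (251: -1.0,-3.7,56) (297: 0.9,-24.5,56)
180 (250: -5.5,-3.7,57) (298: -3.8,-25.6,55)
190 (250: -10.6,-3.9,55) (299: -8.1,-26.4,56)
200 (249: -15.1,-3.9,56) (300: -12.8,-27.4,56)
210 (248: -20.4,-3.7,54) (301: -17.3,-28.3,57)
220 (247: -25.2,-3.6,55) (302: -22.6,-29.6,55)
230 (247: -29.9,-4.0,56) (302: -27.4,-30.1,56)
240 (246: -34.9,-3.9,56) (303: -32.4,-31.2,56)
250 (245: -40.3,-3.8,56) (304: -37.7,-32.4,55)
```

View pics/w11.png

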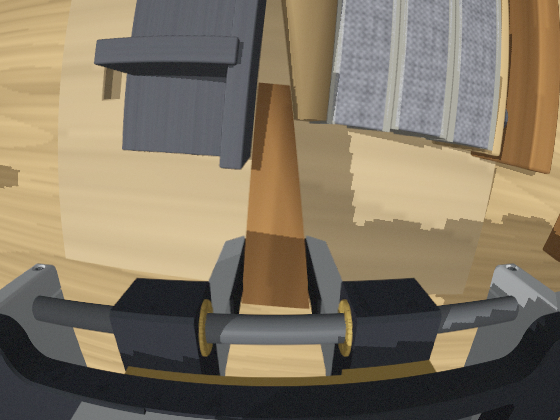

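>>> step_arm(
  steps=[
    {"x": 0.004,"y": -0.0015,"z": 0.003,"ax": 0,"ay": 0,"az": 0,"claw": 0.015},
    {"x": 0.006,"y": 0,"z": 0.001,"ax": 0,"ay": 0,"az": 0,"claw": 0.015},
    {"x": 0.006,"y": 0.0005,"z": 0,"ax": 0,"ay": 0,"az": 0,"claw": 0.015},
    {"x": 0.004,"y": 0.0004,"z": 0,"ax": 0,"ay": 0,"az": 0,"claw": 0.015},
    {"x": 0,"y": 0,"z": 0,"ax": 0,"ay": 0,"az": 0,"claw": 0.015},
  ],
)

```text
time_s: 13.2
ee_pos: [0.4712, -0.0734, 0.0191]
eef_rot: [3.141, -0.001, 0.146]
force: [0.2, -1.0, 3.6]
grip_width: 0.0336
```

```bash
python3 -c "
from h import *
o,p,d,X=snap('wrist','w12');print(o['force'],o['eef_rot'])"; python3 gap.py w12 0.055|tail -12
```

```text
[ 0.17126183 -1.00053344  3.58898785] [ 3.14072805e+00 -5.40706816e-04  1.46435469e-01]
140 (251: 34.1,-0.3,62) (299: 36.1,-20.2,62)
150 (250: 29.9,-0.2,63) (300: 31.9,-21.1,62)
160 (249: 25.6,-0.2,62) (300: 27.3,-21.9,59)
170 (249: 21.0,-0.4,60) (297: 21.9,-21.6,52)
180 (248: 16.5,-0.2,59) (298: 17.4,-22.5,52)
190 (247: 12.7,-0.4,62) (299: 12.8,-23.5,52)
200 (246: 8.3,-0.3,62) (300: 8.1,-24.5,52)
210 (246: 2.7,-0.4,58) (301: 3.4,-25.5,52)
220 (247: -4.0,-0.8,52) (302: -1.5,-26.6,52)
230 (247: -8.8,-1.1,53) (302: -6.2,-27.1,53)
240 (246: -14.2,-1.0,52) (303: -11.8,-28.5,51)
250 (245: -18.8,-1.0,54) (304: -16.7,-29.5,52)
```

View pics/w12.png

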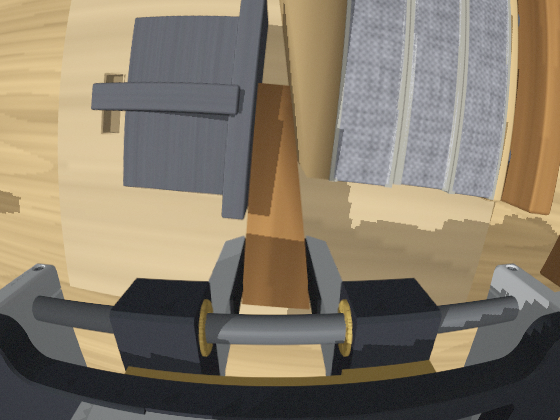

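The wedge rests on the base (top at 52 mm), straight along the stop, with its tip about 60 mm in. Releasing, then I'll push on the butt.

>>> step_arm(
  steps=[
    {"x": 0,"y": 0,"z": 0,"ax": 0,"ay": 0,"az": 0,"claw": 0.055},
    {"x": 0,"y": 0,"z": 0,"ax": 0,"ay": 0,"az": 0,"claw": 0.055},
    {"x": 0,"y": 0,"z": -0.003,"ax": 0,"ay": 0,"az": 0,"claw": 0.055},
    {"x": 0,"y": 0,"z": -0.03,"ax": 0,"ay": 0,"az": 0,"claw": 0.055},
    {"x": 0,"y": 0,"z": -0.03,"ax": 0,"ay": 0,"az": 0,"claw": 0.05},
  ],
)

```text
time_s: 13.67
ee_pos: [0.467, -0.0726, 0.0785]
eef_rot: [-3.138, 0.01, 0.146]
force: [-1.1, -0.4, 0.5]
grip_width: 0.0515
```

>>> step_arm(
  steps=[
    {"x": -0.03,"y": 0,"z": -0.01,"ax": 0,"ay": 0,"az": 1,"claw": 0},
    {"x": -0.03,"y": 0,"z": 0,"ax": 0,"ay": 0,"az": 2,"claw": 0},
    {"x": -0.01,"y": 0,"z": 0,"ax": 0,"ay": 0,"az": 2,"claw": 0},
    {"x": 0,"y": 0,"z": 0,"ax": 0,"ay": 0,"az": 0,"claw": 0},
    {"x": 0,"y": 0,"z": 0,"ax": 0,"ay": 0,"az": 0,"claw": 0},
  ],
)

```text
time_s: 14.08
ee_pos: [0.3973, -0.0825, 0.0958]
eef_rot: [3.141, 0.001, 0.057]
force: [-0.5, -1.6, -0.2]
grip_width: 0.0201
```

```bash
python3 -c "
from h import *
o,p,d,X=snap('wrist','w13');print(o['ee_pos'],o['eef_rot'])"; python3 gap.py w13 0.052|tail -20
```

```text
[ 0.39727058 -0.08247165  0.09575246] [3.14106575e+00 9.74992056e-04 5.65013424e-02]
60 (243: 10.9,-0.2,58) (278: 11.7,-23.3,53)
70 (243: 3.8,-0.4,59) (281: 4.6,-25.4,53)
80 (244: -2.2,-0.5,52) (283: -2.2,-26.8,52)
90 (245: -9.0,-1.1,51) (285: -9.3,-28.2,53)
100 (245: -16.1,-1.3,52) (287: -16.1,-29.6,53)
110 (245: -23.0,-1.3,52) (289: -22.9,-31.1,52)
120 (244: -29.8,-0.6,53) (291: -29.7,-32.4,53)
130 (245: -36.7,-1.3,52) (292: -36.5,-33.2,53)
140 (245: -43.6,-1.1,51) (294: -43.4,-34.7,53)
150 
160 
170 
180 
190 
200 
210 
220 
230 
240 
250
```

View pics/w13.png

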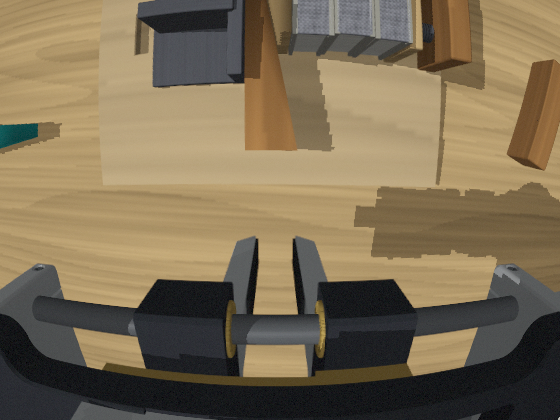

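The wedge lies in the gap mouth with its butt at about (270,149), 49 mm proud of the stop end. I'll go behind it with the fingers closed.

```bash
python3 plan.py 0.4290 -0.0782 0.028 0.049
```

```text
n 2 dist [ 0.0315  0.0042 -0.0676] rotvec [0.03 0.07 0.44]
{"x":0.0159,"y":-0.0012,"z":0.0338,"ax":0.0,"ay":0.0,"az":0.2},{"x":0.0159,"y":-0.0013,"z":0.0338,"ax":0.0,"ay":0.0,"az":0.2},
```

>>> step_arm(
  steps=[
    {"x": 0.008,"y": -0.001,"z": 0.022,"ax": 0,"ay": 0,"az": 0.2,"claw": 0},
    {"x": 0.008,"y": -0.001,"z": 0.022,"ax": 0,"ay": 0,"az": 0.2,"claw": 0},
    {"x": 0.008,"y": -0.001,"z": 0.012,"ax": 0,"ay": 0,"az": 0,"claw": 0},
    {"x": 0,"y": 0,"z": 0,"ax": 0,"ay": 0,"az": 0,"claw": 0},
  ],
  grip_force=30,
)

```text
time_s: 14.47
ee_pos: [0.4256, -0.0781, 0.038]
eef_rot: [3.14, -0.002, 0.054]
force: [0.9, -0.1, -0.4]
grip_width: 0.0005
```

```bash
python3 plan.py 0.4430 -0.0775 0.028 0.049
```

```text
n 1 dist [ 0.0174  0.0006 -0.01  ] rotvec [ 0.08 -0.11  0.28]
{"x":0.0174,"y":0.0004,"z":0.0100,"ax":0.1,"ay":-0.1,"az":0.3},
```

>>> step_arm(
  steps=[
    {"x": 0.003,"y": 0,"z": 0.007,"ax": 0,"ay": -0.1,"az": 0.3,"claw": 0},
    {"x": 0.005,"y": 0,"z": 0.002,"ax": 0,"ay": 0,"az": 0,"claw": 0},
    {"x": 0.005,"y": 0,"z": 0,"ax": 0,"ay": 0,"az": 0,"claw": 0},
    {"x": 0,"y": 0,"z": 0,"ax": 0,"ay": 0,"az": 0,"claw": 0},
  ],
)

```text
time_s: 14.8
ee_pos: [0.4404, -0.0769, 0.0287]
eef_rot: [3.141, 0.002, 0.052]
force: [-0.5, -0.5, -0.0]
grip_width: 0.0006
```

```bash
python3 -c "
from h import *
o,p,d,X=snap('wrist','w14');print(o['ee_pos'],o['eef_rot'],o['force'])"
```

```text
[ 0.44041138 -0.07692727  0.02866925] [3.14098151e+00 2.30391733e-03 5.23820952e-02] [-0.4636105  -0.49772761 -0.03874022]
```

View pics/w14.png

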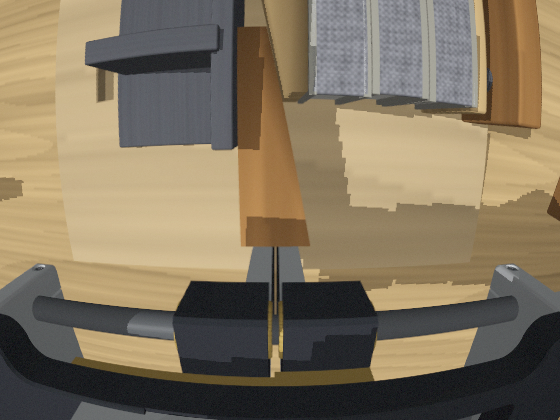

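Fingers are centred behind the butt at (275,247). Pushing.

>>> step_arm(
  steps=[
    {"x": 0.007,"y": 0,"z": 0,"ax": 0,"ay": 0,"az": 0,"claw": 0},
    {"x": 0.007,"y": 0,"z": 0,"ax": 0,"ay": 0,"az": 0,"claw": 0},
    {"x": 0.007,"y": 0,"z": 0,"ax": 0,"ay": 0,"az": 0,"claw": 0},
  ],
)

```text
time_s: 15.1
ee_pos: [0.4618, -0.0759, 0.0299]
eef_rot: [3.141, 0.002, 0.052]
force: [-4.0, -0.6, 1.2]
grip_width: 0.0003
```

>>> step_arm(
  steps=[
    {"x": 0.006,"y": 0,"z": 0,"ax": 0,"ay": 0,"az": 0,"claw": 0},
    {"x": 0.006,"y": 0,"z": 0,"ax": 0,"ay": 0,"az": 0,"claw": 0},
  ],
)

```text
time_s: 15.27
ee_pos: [0.4746, -0.075, 0.0298]
eef_rot: [3.141, 0.004, 0.053]
force: [-5.2, 0.6, 0.4]
grip_width: 0.0004
```

```bash
python3 -c "
from h import *
o,p,d,X=snap('wrist','w15');print(o['ee_pos'],o['eef_rot'],o['force'])"; python3 gap.py w15 0.052|tail -12
```

```text
[ 0.47459962 -0.07500053  0.02979473] [3.14130375 0.00402163 0.0525001 ] [-5.19487788  0.59065155  0.38936204]
140 (235: 38.2,0.2,59) (288: 37.8,-24.5,54)
150 (236: 33.2,0.2,55) (290: 33.0,-25.5,53)
160 (236: 28.8,-0.1,58) (292: 28.1,-26.5,53)
170 (236: 24.1,-0.1,59) (293: 23.1,-27.1,52)
180 (237: 19.1,-0.3,58) (295: 18.4,-28.1,54)
190 (237: 14.6,-0.4,59) (298: 13.0,-29.8,51)
200 (238: 8.9,-0.4,56) (300: 7.9,-30.9,52)
210 (238: 4.6,-0.6,59) (302: 3.1,-31.9,53)
220 (240: -2.5,-0.7,52) (304: -2.4,-33.1,52)
230 (241: -7.6,-1.1,53) (306: -7.6,-34.3,52)
240 (241: -13.2,-0.9,52) (308: -13.0,-35.5,53)
250 (252: -19.4,-6.4,51) (298: -19.0,-30.5,52)
```

View pics/w15.png

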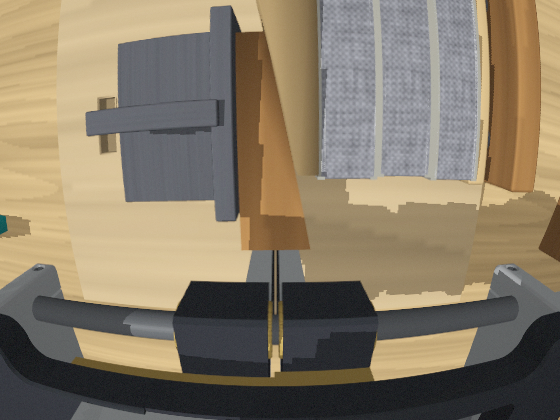

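The wedge runs straight along the stop at about 5 N, with the butt still about 18 mm proud. Continuing.

>>> step_arm(
  steps=[
    {"x": 0.006,"y": 0,"z": 0.001,"ax": 0,"ay": 0,"az": 0,"claw": 0},
    {"x": 0.006,"y": 0,"z": 0.001,"ax": 0,"ay": 0,"az": 0,"claw": 0},
    {"x": 0.003,"y": 0,"z": 0,"ax": 0,"ay": 0,"az": 0,"claw": 0},
  ],
)

```text
time_s: 15.57
ee_pos: [0.4893, -0.074, 0.0273]
eef_rot: [-3.141, 0.009, 0.053]
force: [-11.1, -0.9, 6.9]
grip_width: 0.0005
```

```bash
python3 -c "
from h import *
o,p,d,X=snap('wrist','w16');print(o['ee_pos'],o['eef_rot'],o['force'])"; python3 gap.py w16 0.052|tail -12
```

```text
[ 0.48931971 -0.07403538  0.02726516] [-3.14128047  0.00927808  0.05306228] [-11.06137773  -0.9132213    6.92135954]
140 (233: 53.2,1.0,58) (287: 52.8,-23.7,52)
150 (234: 48.5,0.8,57) (289: 48.0,-24.7,52)
160 (234: 44.1,0.7,59) (291: 43.1,-25.7,51)
170 (235: 39.2,0.5,57) (293: 38.4,-26.7,52)
180 (235: 34.7,0.4,59) (295: 33.6,-27.7,52)
190 (236: 29.7,0.2,57) (297: 28.6,-28.8,52)
200 (236: 25.3,0.1,59) (299: 23.6,-29.9,52)
210 (237: 19.8,0.0,57) (301: 18.5,-31.0,52)
220 (237: 15.4,-0.0,59) (303: 13.2,-32.1,52)
230 (238: 10.1,-0.3,58) (305: 8.2,-33.2,52)
240 (239: 3.8,-0.3,55) (307: 2.7,-34.5,52)
250 (241: -3.1,-0.7,52) (309: -3.1,-35.8,51)
```

View pics/w16.png

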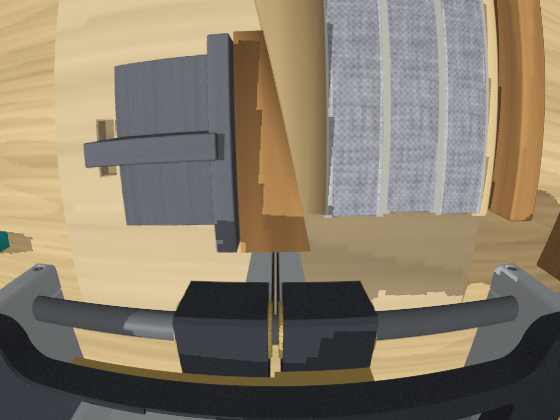

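>>> step_arm(
  steps=[
    {"x": 0.005,"y": 0,"z": 0,"ax": 0,"ay": 0,"az": 0,"claw": 0},
    {"x": 0.001,"y": 0,"z": 0,"ax": 0,"ay": 0,"az": 0,"claw": 0},
  ],
)

```text
time_s: 15.78
ee_pos: [0.4942, -0.0736, 0.0268]
eef_rot: [-3.141, 0.014, 0.053]
force: [-4.5, 0.1, 3.0]
grip_width: 0.0006
```

```bash
python3 -c "
from h import *
o,p,d,X=snap('wrist','w17');print(o['ee_pos'],o['eef_rot'],o['force'])
for v in range(232,262,2):
  print(v,X[v,228].round(4),X[v,250].round(4),X[v,298].round(4))"
```

```text
[ 0.49416767 -0.07364928  0.02680729] [-3.14064937  0.01410286  0.05327808] [-4.50536605  0.12599371  2.99582784]
232 [ 0.5191 -0.0511  0.0657] [ 0.5144 -0.0604  0.0513] [ 0.5156 -0.0845  0.0512]
234 [ 0.5181 -0.0512  0.0658] [ 0.5131 -0.0604  0.0509] [ 0.5151 -0.0845  0.0526]
236 [ 0.5166 -0.051   0.0643] [ 0.5125 -0.0605  0.052 ] [ 0.5139 -0.0846  0.0523]
238 [ 0.5165 -0.0513  0.0666] [ 0.5116 -0.0605  0.0526] [ 0.5127 -0.0847  0.0519]
240 [ 0.5157 -0.0514  0.0672] [ 0.5106 -0.0606  0.0527] [ 0.5114 -0.0849  0.0514]
242 [ 0.5144 -0.0513  0.0665] [ 0.5091 -0.0605  0.0516] [ 0.5105 -0.0849  0.052 ]
244 [ 0.5127 -0.051   0.0647] [ 0.5086 -0.0607  0.0532] [ 0.5094 -0.085   0.0519]
246 [ 0.5124 -0.0513  0.0664] [ 0.5072 -0.0607  0.0525] [ 0.5085 -0.085   0.0525]
248 [ 0.5117 -0.0514  0.0671] [ 0.5061 -0.0607  0.0525] [ 0.507  -0.0852  0.0515]
250 [ 0.5105 -0.0513  0.0667] [ 0.505  -0.0607  0.0525] [ 0.506  -0.0853  0.0517]
252 [ 0.5093 -0.0513  0.0663] [ 0.5035 -0.0607  0.0517] [ 0.5046 -0.0854  0.0511]
254 [ 0.5082 -0.0512  0.0662] [ 0.4861 -0.0585  0.0155] [ 0.505  -0.0851  0.0545]
256 [ 0.5068 -0.0511  0.0654] [ 0.4854 -0.0586  0.0168] [ 0.5051 -0.0849  0.0574]
258 [ 0.5061 -0.0512  0.0661] [ 0.4834 -0.0586  0.0157] [ 0.5048 -0.0849  0.0589]
260 [ 0.5054 -0.0513  0.0668] [ 0.5033 -0.0614  0.061 ] [ 0.5046 -0.0848  0.061 ]
```

View pics/w17.png

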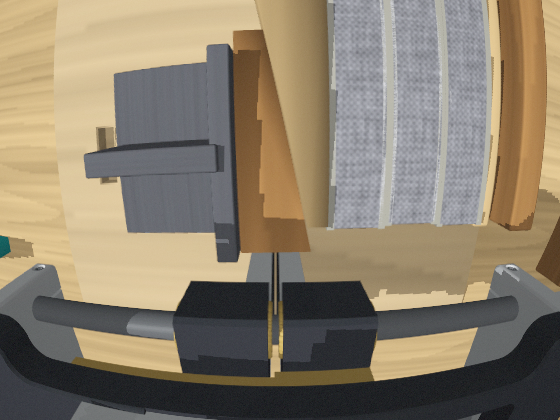

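The butt is within about 1 mm of the stop end. Backing off and checking.

>>> step_arm(
  steps=[
    {"x": -0.01,"y": 0,"z": 0,"ax": 0,"ay": 0,"az": 0,"claw": 0},
    {"x": -0.03,"y": 0,"z": 0,"ax": 0,"ay": 0,"az": 0,"claw": 0},
    {"x": -0.03,"y": 0,"z": -0.02,"ax": 0,"ay": 0,"az": 0,"claw": 0},
    {"x": -0.01,"y": 0,"z": -0.04,"ax": 0,"ay": 0,"az": 0,"claw": 0},
    {"x": 0,"y": 0,"z": -0.04,"ax": 0,"ay": 0,"az": 0,"claw": 0},
  ],
)

```text
time_s: 16.25
ee_pos: [0.4111, -0.0772, 0.1239]
eef_rot: [-3.138, 0.022, 0.054]
force: [0.7, -0.3, -0.5]
grip_width: 0.0006
```

>>> step_arm(
  steps=[
    {"x": 0.01,"y": 0,"z": -0.04,"ax": 0,"ay": 0,"az": 0,"claw": 0},
    {"x": 0,"y": 0,"z": -0.02,"ax": 0,"ay": 0,"az": 0,"claw": 0},
    {"x": 0,"y": 0,"z": 0,"ax": 0,"ay": 0,"az": 0,"claw": 0},
  ],
)

```text
time_s: 16.5
ee_pos: [0.4248, -0.0774, 0.1944]
eef_rot: [3.142, 0.009, 0.054]
force: [0.6, -0.4, -0.6]
grip_width: 0.0005
```

```bash
python3 -c "
from h import *
o,p,d,X=snap('wrist','w18');print(o['ee_pos'],o['eef_rot'],o['force'])
o,p,d,X=snap('scene','s3')
p=cv2.imread('pics/s3.png');cv2.imwrite('pics/s3c.png',cv2.resize(p[180:310,160:350],None,fx=4,fy=4))
o,p,d,X=snap('top','t3')"
```

```text
[ 0.42479739 -0.07744769  0.19437074] [3.14152075 0.00947318 0.0535567 ] [ 0.5793029  -0.42960962 -0.5690243 ]
```

View pics/w18.png

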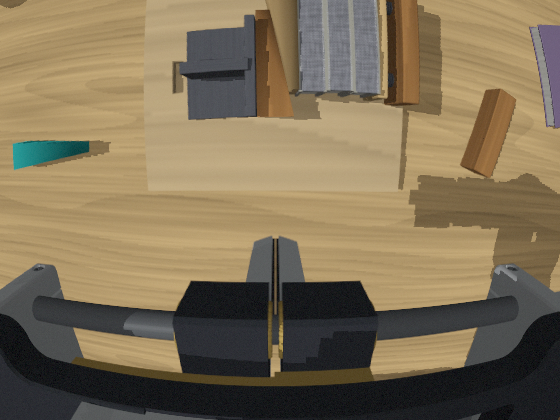

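View pics/s3c.png

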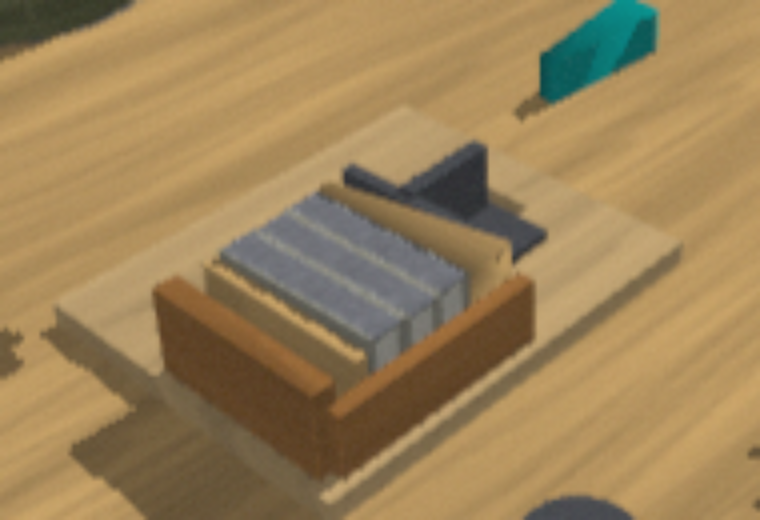

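The wrist view shows the stop end (250,118) and the wedge butt (276,117) level with each other. The scene view shows the books upright. Now a numeric check.

Run:
```python
from h import *
X=np.load('w18.npz')['X'];T0=np.load('top0X.npy');T3=np.load('t3.npz')['X']
S=np.array([0.5023,-0.0555]);t=.0487;ex=np.array([np.cos(t),np.sin(t)]);ey=np.array([-ex[1],ex[0]])
D=X[...,:2]-S;a=D@ex*1e3;b=D@ey*1e3;z=X[...,2]*1e3
for u in (248,251,254): 
    k=np.where(z[60:140,u]>60)[0].max()+60;print('stop end',u,k,a[k,u].round(1),b[k,u].round(1),z[k,u].round(1))
for u in (262,270,278,286):
    k=np.where((z[60:140,u]>45)&(z[60:140,u]<60))[0].max()+60;print('butt',u,k,a[k,u].round(1),b[k,u].round(1),z[k,u].round(1))
print('rib z',[z[70,u].round(1) for u in (190,200,210,220,230,240)],'foot',z[50,200].round(1),z[100,200].round(1),z[100,235].round(1),z[50,235].round(1))
print('upright z',[z[v,250].round(1) for v in (40,60,80,100,115)])
m=(abs(z-52)<5)&(a>-5)&(a<100)&(b<3)&(b>-40);print('wedge z',np.median(z[m]))
for nm,T in(('before',T0),('after',T3)):
    d=T[...,:2]-S;A=d@ex*1e3;B=d@ey*1e3;Z=T[...,2]*1e3
    m=(abs(A-85)<45)&(Z>76)&(B<-20)&(B>-130)
    h,_=np.histogram(B[m],np.arange(-130,-10,4));print(nm,h, B[m].min().round(1),np.percentile(Z[m],[5,50,95]).round(1))
```

```text
stop end 248 115 2.2 7.1 66.0
stop end 251 115 2.2 4.3 66.3
stop end 254 115 2.2 1.5 66.4
butt 262 116 1.3 -5.5 53.6
butt 270 116 1.3 -13.2 51.1
butt 278 116 1.3 -21.0 53.6
butt 286 116 1.5 -28.9 48.5
rib z [np.float64(70.2), np.float64(71.3), np.float64(69.6), np.float64(70.3), np.float64(68.1), np.float64(66.8)] foot 24.2 24.6 23.4 24.1
upright z [np.float64(65.2), np.float64(66.3), np.float64(65.9), np.float64(66.5), np.float64(66.0)]
wedge z 52.193590910312686
before [ 0  0  0 23 28 30 51 56 56 52 56 52 52 52 55 52 55 54 55 52 54 56 52 53
 51 53 53 29  0] -116.6 [78.2 82.7 87.4]
after [ 0  5 30 31 34 57 51 53 50 51 49 55 47 47 46 46 46 42 44 38 41 35 38 32
 45 40 46 20  0] -122.5 [77.7 82.6 87.3]
```

```bash
python3 -c "
from station import ticket
print(ticket.hand_in())"
```

```text
the job is handed in; nothing more can be done
None
```

The job is handed in: the row of books is locked up, the robot has backed clear, and it took about 17 s of the 72 s allowed. I moved the stop one notch nearer the books, laid the wooden wedge thin end first in the gap, and pushed it in on its thick end with closed fingers. The push force read up to about 11 N.

Last camera checks:
- **Stop:** rib top at 70 mm, foot top at 24 mm and upright level at 66 mm, so it is fully seated and upright. It moved about 24 mm along the row.
- **Wedge:** its top is at 52 mm, so it rests on the tray base. Its thick end is about 1 mm proud of the stop's near end, well inside the tolerance.
- **Row:** the -y end of the row shifted about 6 mm towards the cheek. The cheek joint itself could not be read directly, so this shift is my only measure of the cheek's travel. In the picture the books and board look upright.
- **Others:** the plain block and the turquoise look-alikes were not touched.

- **First wedge grip:** it ended up too high because the arm crept upwards while holding, so I reopened, lowered and gripped again.
- **First wedge lowering:** it read a brief sideways force of about 2.6 N, perhaps the stop's corner, so I shifted it 3 mm clear before going down.

No check failed or disagreed at the end.

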